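# Stand the fly card in its holder and hold the clip gaping over its edge

## Robot

A 6-joint arm with a two-finger parallel gripper is mounted at the origin on the work surface. World frame = base frame: x ahead of the robot, y to its left, z up, the work surface at z = 0. Lengths are in mm, angles in rad, forces in N, time in s.
With the tool pointing down it reaches from about 350 to 875 mm from the base axis. Payload 4.2 kg.
Tool frame: the origin (TCP) lies at the very end of the fingers, on their centre line; the grasp point (between the pads) lies 19 mm behind it; y points along the fingers, z is the direction in which the jaws open and shut, and the axes are right-handed (so a half turn about y gives the same grasp; the last joint's range is limited). The gripper opens to 85 mm and grips with 20 to 120 N. Pads are 22 mm wide; open, the fingers measure 114 mm over their backs; the gripper's body (76 mm by 85 mm) begins 54 mm behind the grasp point. The pads swing forward as they close: fully open they stand 13 mm farther back than shut.
Start: joints at [-0.926, 0.385, 0.008, 0, -1.194, -0.259], TCP at [235.201, -579.033, 231.312] pointing down, gripper open.
Joint ranges: [-3.14, 3.14], [-1.21, 2.06], [-1.07, 1.41], [-3.16, 2.05], [-2.99, -0.16], [-3.1, 3.1]. Speed limits (rad/s): [2.79, 2.79, 3.14, 3.14, 3.14, 3.14].

## Interface

Orientations are given as a unit quaternion [x, y, z, w].
In Python, from bench import arm gives the robot as it stands.
- The arm moves only by the shell command python3 -m creep 'ROWS'. ROWS is JSON, a list of rows, each an object with "delta_pos": the shift along the tool's x, y, z in mm, a list of three; "rot": the turn, a rotation vector about the tool's x, y, z in rad, a list of three; "jaw": the finger opening in mm, from 0 to 85.4. A call has exactly 10 rows; each row shifts and turns the commanded pose from where the row before left it, along the tool's axes as they then stand; what a row does not reach is not made up. A row lasts 1/12 s, in which the tool goes at most 41.7 mm and 7.16 degrees, less where a joint would pass 70% of its speed; a pose out of reach is approached as far as the arm can. A call is refused whole if a number of a shift passes 41.7 or a number of a turn 0.125, either way. A call with a gripper value outside its range is refused whole. The fingers move at their own pace and stop on an object; the grip force is fixed at half the most. Time passes only in rows, so rows that do not move let the fingers close, or fill a call up. It gives the time, the measured TCP pose, the force and the opening at its end, in the units of the state.
- arm.read_state(): the state, without advancing time (a new reading comes with each control period).
- arm.get_image(name): name is "scene" or "top" or "wrist"; returns the picture (400x640x3 uint8, red, green, blue); there is no depth.
- arm.calibration(name): a dict with "intrinsics" (3x3 intrinsics, pixels), "dist_coeffs" ([k1, k2, p1, p2, k3] as OpenCV has them; the pictures are not rectified), "R" (3x3) and "t" (3): a world point X has camera coordinates R X + t. Camera axes: x right, y down, z forward; pixel columns grow to the right and rows downward; lengths in mm; the calibration is good to about 2 mm. A picture is of the moment at which its call begins: read the wrist's pose just before it. calibration takes no time and is no camera call; for the wrist camera it gives the pose at the moment of the call.
- arm.job_done(): hands the job in, once; it reports no verdict.
Trained networks look in the newest picture that a camera, given by its name, has taken for a name from the list of things; names that differ only in an ending like _2 or _b are one class to them, and where a whole thing is asked for, a point or a joint stands for the part that bears it (a point fixed in the world has none). Each returns a list of dicts, best first, with "p" (0 to 1); they miss things now and then, are a little off and sometimes report something else, mostly with a low value. They report only what shows in the picture. A call takes as long as a camera call.
- arm.find_in(camera, target): "location" ([column, row] in pixels, amid what is visible of it).
- arm.masks_of(camera, target): "pixels" (400x640 bool, what is visible of it) and "location" ([column, row] in pixels, amid what is visible of it).
The state is a dict: "clock": time; "joints": joint angles; "joint_vel": joint speeds; "joint_efforts": joint torques, N m; "position": TCP position; "ee_rot": TCP orientation; "contact_force": force on the tool from outside, world axes, zero at the start; "wrist_torque": the same for the moment, N m; "gripper_width": finger opening in mm.
Only numpy, scipy, OpenCV 4.12 (cv2) and the standard library are available. Lean on these libraries where they do the work, as an engineer would, in place of code of your own. Each camera call takes 0.05 s, during which the arm holds its last target. There are 200 camera calls.

## Task

Set the footed fly card upright into the pocket of the wooden holder, fully down and square, lowering it rather than dropping it, and let go of it. Then pick up the steel spring clip by its two levers, squeeze it so that its jaws gape at least a centimetre, bring it squarely down over the middle of the card's top edge until a lip is on each side about a centimetre below the edge, and finish there still holding the clip squeezed open, so that a fly can be slipped in: the jaws must not bite or touch the card. Leave the other things on the counter where they are.

Things in the scene. Friction and masses are not known exactly. Their poses are not given: they have to be found in the camera images.
- holder: Fixed flat wooden block, 90 (x) by 120 (y) by 18 mm high. In the middle of its top is a rectangular pocket 31 mm (x) by 67 mm (y), 10 mm deep, floor 8 mm above the block's underside, rim slightly chamfered. Origin: centre of the underside, directly below the pocket's centre; z up.
- card: Loose, 60 to 130 g, stands upright. Wooden foot 28 (x) by 64 (y) by 20 mm; on it a white card 3 mm thick (x), 50 mm wide (y), top edge 70 mm above the underside. Wooden stiles (10 mm thick in x, from 20 to 50 mm up) line its two upright edges, outer faces at y = -25 and +25 mm: grip these. Origin: centre of the underside; z up. Symmetric: fits the pocket either way round.
- clip: Loose steel spring clip (like a big clothes peg), 65 g, 72 mm high, standing closed on its lips, levers up. Hinge along y, 36 mm up. Squeezing the levers together along x opens the jaws. Levers end in beads (radius 4 mm, 30 mm long in y), centres at x = -22 and +22 mm, 68 mm up: 52 mm across. Origin: centre of the soles; frame of the -x half, which tilts half the joint value.
- clip_spring (a joint): Opening angle of the clip, rad: 0 closed, 0.62 the stop; lip gap = 72 mm x sin(half the angle). Each lever needs 5 N to begin opening, 12 N wide open; it springs shut if let go. Beads squeezed to 36 mm across: about 0.5 rad, lips 18 mm apart, beads about 70 mm above the lip tips.
- lip_a (a point): Lower inner edge, at mid-width, of the lip of the clip half at -x; at the clip's origin when closed. Each lip is 10 mm thick, 10 mm high, 30 mm wide (y).
- lip_b (a point): Lower inner edge, at mid-width, of the lip of the other clip half (+x). Closed, it is at the clip's origin.
- reel: Bystander: aluminium fly reel lying flat, 80 mm across, 45 mm high. Origin: centre of the underside.
- flybox: Bystander, fixed: open green plastic fly box 80 x 130 x 30 mm at the back, with a hinged flap on its far side that may stand open (up to about 120 mm high). Origin: centre of the underside.
- flap_handle (a point): Bystander: small knob on the fly box's hinged flap.
- forceps: Bystander: steel forceps lying flat, about 145 mm long, 8 mm high. Origin: its pivot, on the counter.
- magnifier: Bystander: round glass magnifier lying flat, 68 mm across, with a handle 70 mm long, 12 mm high. Origin: under the centre of the glass.
- spool: Bystander: clear tippet spool lying flat, 54 mm across, 15 mm high. Origin: centre of the underside.
- bottle: Bystander: small upright white bottle, 28 mm across, 58 mm high. Origin: centre of the underside.

How it is judged:
By the outcome, as a careful person would: the job done as asked, in the order asked, and still so for the second after the job is handed in, while the arm keeps its last pose, push and grip.
It also fails if it takes over 64 s, if anything falls off the work surface, if the arm or the gripper's body presses on something with over 40 N, if the wrist force passes 120 N, or if a joint passes its speed limit or range.

## Working session

There is one attempt and no reset: what is moved stays moved. The work goes in short steps, Python scripts to look and compute and a shell command to move; the robot and the scene stay as the last step left them, time stands still between calls to the robot, and variables do not carry over. Pictures are saved under pics/ and viewed, about 8 in all and at most 12, crops included, and the job is handed in when it is done.

```bash
mkdir -p pics; ls; cat > h.py <<'E'
import numpy as np, cv2
from bench import arm
from scipy.spatial.transform import Rotation as Ro
def ray(cam,px,cal=None):
    c=cal or arm.calibration(cam);K=np.array(c["intrinsics"]);d=np.array(c["dist_coeffs"]);R=np.array(c["R"]);t=np.array(c["t"])
    p=cv2.undistortPoints(np.array([[px]],float),K,d)[0,0]
    return -R.T@t, R.T@np.array([p[0],p[1],1.])
def at(cam,px,z,cal=None):
    o,v=ray(cam,px,cal); return o+v*(z-o[2])/v[2]
def tri(l):
    A=0;b=0
    for o,v in l:
        v=v/np.linalg.norm(v);P=np.eye(3)-np.outer(v,v);A=A+P;b=b+P@o
    return np.linalg.solve(A,b)
def proj(cam,X):
    c=arm.calibration(cam);return cv2.projectPoints(np.array(X,float).reshape(-1,3),cv2.Rodrigues(np.array(c["R"]))[0],np.array(c["t"],float),np.array(c["intrinsics"]),np.array(c["dist_coeffs"]))[0][:,0]
def save(cam,fn,box=None,s=1):
    im=arm.get_image(cam)[:,:,::-1]
    if box: im=im[box[1]:box[3],box[0]:box[2]]
    cv2.imwrite("pics/"+fn,cv2.resize(im,None,fx=s,fy=s,interpolation=cv2.INTER_CUBIC))
def st():
    s=arm.read_state();R=Ro.from_quat(s["ee_rot"]).as_matrix()
    print("t",round(s["clock"],2),"pos",np.round(s["position"],1),"F",np.round(s["contact_force"],1),"w",round(s["gripper_width"],1),"\nR\n",np.round(R,3));return s,R
E
python3 - <<'E'
from h import *
np.set_printoptions(suppress=True,precision=1)
st()
for cam in("scene","top"):
    save(cam,cam+"0.png")
    for n,z in(("holder",18),("card",40),("clip",40),("reel",45),("flybox",30),("bottle",58)):
        for r in arm.masks_of(cam,n)[:1]:
            print(cam,n,round(r["p"],2),np.round(r["location"]),at(cam,r["location"],z))
E
```

```text
pics
t 0.0 pos [ 235.  -578.5  230.2] F [-1.4 -0.2 -0.5] w 85.7 
R
 [[ 0.9 -0.  -0.4]
 [ 0.4  0.   0.9]
 [-0.  -1.   0. ]]
scene holder 0.79 [292. 213.] [540.3 -43.7  18. ]
scene card 0.62 [213. 244.] [ 501.8 -237.    40. ]
scene clip 0.65 [354. 138.] [471.5 241.5  40. ]
scene reel 0.85 [424. 179.] [700.2 254.8  45. ]
scene flybox 0.59 [395. 253.] [788.1  42.6  30. ]
scene bottle 0.48 [184. 223.] [ 423.  -258.5   58. ]
top holder 0.91 [349. 227.] [516.2 -30.4  18. ]
top card 0.61 [431. 233.] [ 495.  -227.3   40. ]
top clip 0.74 [235. 247.] [473.  250.7  40. ]
top reel 0.67 [228. 166.] [673.2 265.2  45. ]
top flybox 0.66 [348. 223.] [525.8 -28.5  30. ]
```

View pics/scene0.png

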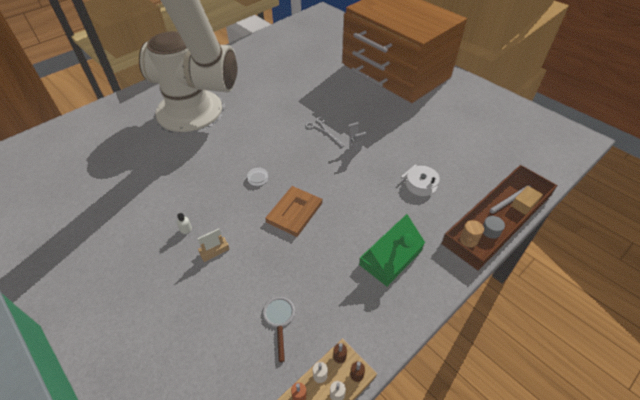

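View pics/top0.png

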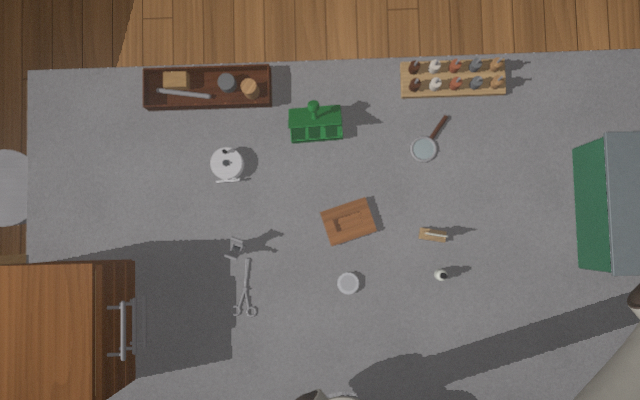

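The scene image shows the holder at (295,211), card at (211,245), bottle at (184,223), clip at (357,133), reel at (422,180) and flybox at (392,252). The top image shows the holder at (349,222), card at (433,235), clip at (235,243) and forceps at (246,290), so the scene "bottle" and top "flybox" detections differ. Next I'll refine from the wrist camera.

```bash
python3 - <<'E'
from h import *
np.set_printoptions(suppress=True,precision=3)
s,R=st();c=arm.calibration("wrist");Rc=np.array(c["R"]);C=-Rc.T@np.array(c["t"])
print("R",R);print("cam in tool",R.T@(C-s["position"]),"axes in tool (cols)",R.T@Rc.T);print(np.array(c["intrinsics"]))
for n,g in(("card",(497,-230,0)),):
  print(R.T@(np.array(g)-s["position"]))
for n,col in(("holder",(349,222)),("clip",(235,243)),("card",(433,235))):
  print(n,at("top",col,20))
E
```

```text
t 0.7 pos [ 235.2 -579.   231.3] F [ 0.3 -0.4 -0.2] w 85.1 
R
 [[ 0.926  0.    -0.376]
 [ 0.376 -0.     0.926]
 [ 0.    -1.    -0.   ]]
R [[ 0.926  0.    -0.376]
 [ 0.376 -0.     0.926]
 [ 0.    -1.    -0.   ]]
cam in tool [ -78.909 -141.201    0.385] axes in tool (cols) [[-0.     0.952  0.307]
 [ 0.    -0.307  0.952]
 [ 1.     0.001 -0.   ]]
[[327.714   0.    324.965]
 [  0.    327.714 197.978]
 [  0.      0.      1.   ]]
[373.89  231.327 224.864]
holder [528.051 -29.947  20.   ]
clip [483.359 255.576  20.   ]
card [ 490.388 -236.143   20.   ]
```

```bash
python3 -m creep '[{"delta_pos":[33,0,23],"rot":[0,0,0],"jaw":85},{"delta_pos":[33,0,23],"rot":[0,0,0],"jaw":85},{"delta_pos":[33,0,23],"rot":[0,0,0],"jaw":85},{"delta_pos":[33,0,23],"rot":[0,0,0],"jaw":85},{"delta_pos":[33,0,23],"rot":[0,0,0],"jaw":85},{"delta_pos":[33,0,23],"rot":[0,0,0],"jaw":85},{"delta_pos":[33,0,23],"rot":[0,0,0],"jaw":85},{"delta_pos":[33,0,23],"rot":[0,0,0],"jaw":85},{"delta_pos":[33,0,23],"rot":[0,0,0],"jaw":85},{"delta_pos":[0,0,0],"rot":[0,0,0],"jaw":85}]'
python3 - <<'E'
from h import *
s,R=st();save("wrist","w1.png")
for r in arm.masks_of("wrist","card")[:2]:
  print(r["p"],r["location"],at("wrist",r["location"],35))
E
```

```text
clock: 1.53
position: [435.7, -271.1, 231.8]
ee_rot: [0.694, 0.139, -0.137, -0.693]
contact_force: [-1.6, -0.5, 0.3]
gripper_width: 84.8
t 1.53 pos [ 435.7 -271.1  231.8] F [-1.6 -0.5  0.3] w 84.8 
R
 [[ 0.924  0.002 -0.383]
 [ 0.383  0.     0.924]
 [ 0.002 -1.    -0.001]]
0.89 [335.0, 220.7] [ 481.25782128 -242.20655585   35.        ]
```

View pics/w1.png

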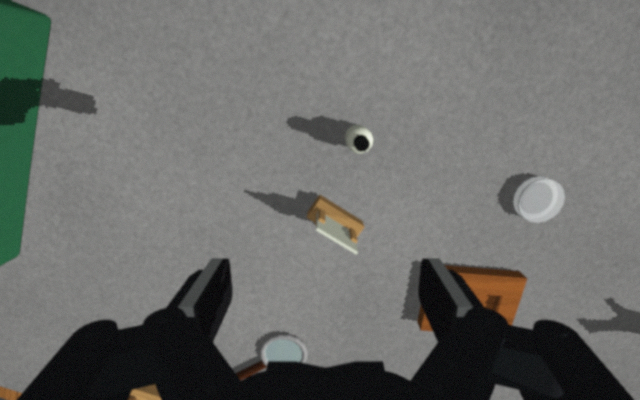

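The wrist view shows the card's white top edge from (317,229) to (357,252), the foot's far edge from (321,197) to (365,232), the bottle at (360,139) and part of the holder at lower right.

```bash
python3 - <<'E'
from h import *
np.set_printoptions(suppress=True,precision=1)
s,R=st()
r=arm.masks_of("wrist","card")[0]["pixels"]
im=arm.get_image("wrist")
# fit pose x,y,yaw: silhouette IoU of card boxes
B=[(28,64,0,20,0),(3,50,20,70,0),(10,6,20,50,22),(10,6,20,50,-22)]
def sil(x,y,a):
    m=np.zeros((400,640),np.uint8)
    for wx,wy,z0,z1,yc in B:
        P=np.array([[i*wx/2,yc+j*wy/2,z] for i in(-1,1) for j in(-1,1) for z in(z0,z1)])
        P[:,:2]=P[:,:2]@np.array([[np.cos(a),np.sin(a)],[-np.sin(a),np.cos(a)]])+[x,y]
        cv2.fillConvexPoly(m,cv2.convexHull((proj("wrist",P)*16).round().astype(np.int32)),1,shift=4)
    return m>0
from scipy.optimize import minimize
f=lambda p:1-(sil(*p)&r).sum()/(sil(*p)|r).sum()
best=min((minimize(f,[483,-240,a],method="Nelder-Mead",options=dict(initial_simplex=[[483,-240,a],[493,-240,a],[483,-230,a],[483,-240,a+.15]])) for a in(-.5,-.2,.1)),key=lambda o:o.fun)
print(best.x,best.x[2],best.fun)
a,b=at("wrist",(317,229),70),at("wrist",(357,252),70);print(a,b,np.linalg.norm(a-b),np.arctan2(*(np.array([-1,1])*(b-a)[:2])))
print("yaw %.3f"%best.x[2],"tool z yaw: tool x ang",np.arctan2(R[1,0],R[0,0]))
print("move to card, tool frame",R.T@(np.r_[best.x[:2],24]-s["position"]))
E
```

```text
t 1.63 pos [ 433.3 -274.2  231.5] F [-0.4 -0.3  0.3] w 85.1 
R
 [[ 0.9  0.  -0.4]
 [ 0.4 -0.   0.9]
 [ 0.  -1.  -0. ]]Traceback (most recent call last):
  File "<stdin>", line 17, in <module>
  File "<stdin>", line 17, in <genexpr>
    res = _minimize_neldermead(fun, x0, args, callback, bounds=bounds,
                               **options)
    fxcc = func(xcc)
    fx = function(np.copy(x), *(wrapper_args + args))
  File "<stdin>", line 16, in <lambda>
  File "<stdin>", line 13, in sil
  File "h.py", line 16, in proj
    c=arm.calibration(cam);return cv2.projectPoints(np.array(X,float).reshape(-1,3),cv2.Rodrigues(np.array(c["R"]))[0],np.array(c["t"],float),np.array(c["intrinsics"]),np.array(c["dist_coeffs"]))[0][:,0]
ValueError: time passes only in moves, steps and waits
```

```bash
cat > fit.py <<'E'
from h import *
from scipy.optimize import minimize
np.set_printoptions(suppress=True,precision=1)
CARD=[(28,64,0,20,0),(3,50,20,70,0),(10,6,20,50,22),(10,6,20,50,-22)]
HOLD=[(90,120,0,18,0)]
def fit(cam,target,B,x0,angs,z0=0):
    c=arm.calibration(cam);r=arm.masks_of(cam,target)[0];p0=r["p"];r=r["pixels"]
    rv=cv2.Rodrigues(np.array(c["R"]))[0];t=np.array(c["t"],float);K=np.array(c["intrinsics"]);d=np.array(c["dist_coeffs"])
    def sil(x,y,a):
        m=np.zeros((400,640),np.uint8)
        for wx,wy,za,zb,yc in B:
            P=np.array([[i*wx/2,yc+j*wy/2,z+z0] for i in(-1,1) for j in(-1,1) for z in(za,zb)])
            P[:,:2]=P[:,:2]@np.array([[np.cos(a),np.sin(a)],[-np.sin(a),np.cos(a)]])+[x,y]
            q=cv2.projectPoints(P,rv,t,K,d)[0][:,0]
            cv2.fillConvexPoly(m,cv2.convexHull((q*16).round().astype(np.int32)),1,shift=4)
        return m>0
    f=lambda p:1-(sil(*p)&r).sum()/(sil(*p)|r).sum()
    x,y=x0
    o=min((minimize(f,[x,y,a],method="Nelder-Mead",options=dict(initial_simplex=[[x,y,a],[x+10,y,a],[x,y+10,a],[x,y,a+.15]])) for a in angs),key=lambda o:o.fun)
    print(cam,target,"p",p0,"x,y",o.x[:2],"yaw %.3f"%o.x[2],"1-IoU %.2f"%o.fun)
    return o.x
E
python3 - <<'E'
from fit import *
s,R=st();save("wrist","w2.png")
b=fit("wrist","card",CARD,(483,-240),(-.5,-.2,.1))
print("tool x ang %.3f"%np.arctan2(R[1,0],R[0,0]))
print("move, tool frame",R.T@(np.r_[b[:2],24]-s["position"]))
fit("top","holder",HOLD,(525,-30),(-.3,0,.3))
print(at("top",(334,222),18),at("top",(364,212),18))
E
```

```text
t 1.73 pos [ 432.2 -275.8  231.3] F [ 0.5 -0.4 -0.1] w 85.0 
R
 [[ 0.9 -0.  -0.4]
 [ 0.4 -0.   0.9]
 [-0.  -1.   0. ]]
wrist card p 0.97 x,y [ 490.4 -235.8] yaw -0.204 1-IoU 0.04
tool x ang 0.386
move, tool frame [ 69.  207.3  15.2]
top holder p 0.91 x,y [529.  -25.5] yaw 0.292 1-IoU 0.02
[529.1   7.3  18. ] [552. -68.  18.]
```

```bash
python3 -m creep '[{"delta_pos":[0,18,0],"rot":[0,0.118,0],"jaw":85},{"delta_pos":[0,18,0],"rot":[0,0.118,0],"jaw":85},{"delta_pos":[0,18,0],"rot":[0,0.118,0],"jaw":85},{"delta_pos":[0,18,0],"rot":[0,0.118,0],"jaw":85},{"delta_pos":[0,18,0],"rot":[0,0.118,0],"jaw":85},{"delta_pos":[16,0,17],"rot":[0,0,0],"jaw":85},{"delta_pos":[16,0,17],"rot":[0,0,0],"jaw":85},{"delta_pos":[16,0,17],"rot":[0,0,0],"jaw":85},{"delta_pos":[0,0,0],"rot":[0,0,0],"jaw":85},{"delta_pos":[0,0,0],"rot":[0,0,0],"jaw":85}]'
python3 - <<'E'
from fit import *
s,R=st();save("wrist","w3.png")
b=fit("wrist","card",CARD,(490,-236),(-.35,-.2,-.05))
print("tool x ang %.3f"%np.arctan2(R[1,0],R[0,0]))
print("move, tool frame",R.T@(np.r_[b[:2],24]-s["position"]))
E
```

```text
clock: 2.72
position: [490.0, -235.7, 141.0]
ee_rot: [-0.703, 0.072, -0.072, 0.703]
contact_force: [-0.8, 1.0, -0.3]
gripper_width: 85.4
t 2.72 pos [ 490.  -235.7  141. ] F [-0.8  1.  -0.3] w 85.4 
R
 [[ 1.  -0.   0.2]
 [-0.2  0.   1. ]
 [-0.  -1.  -0. ]]
wrist card p 0.88 x,y [ 490.  -234.7] yaw -0.203 1-IoU 0.08
tool x ang -0.205
move, tool frame [ -0.2 117.    1. ]
```

View pics/w3.png

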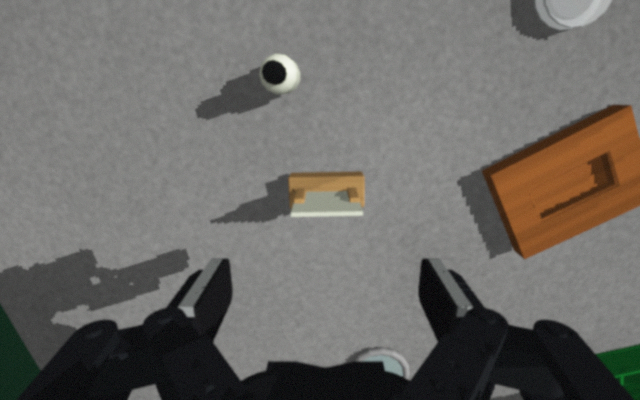

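The card lies centred and square between the fingers (edge at (291..362,214)), and the bottle is clear. I'll descend and grip the stiles.

```bash
python3 -m creep '[{"delta_pos":[0,15,0.5],"rot":[0,0,0],"jaw":85},{"delta_pos":[0,15,0.5],"rot":[0,0,0],"jaw":85},{"delta_pos":[0,15,0],"rot":[0,0,0],"jaw":85},{"delta_pos":[0,15,0],"rot":[0,0,0],"jaw":85},{"delta_pos":[0,15,0],"rot":[0,0,0],"jaw":85},{"delta_pos":[0,15,0],"rot":[0,0,0],"jaw":85},{"delta_pos":[0,15,0],"rot":[0,0,0],"jaw":80},{"delta_pos":[0,14,0],"rot":[0,0,0],"jaw":70},{"delta_pos":[0,0,0],"rot":[0,0,0],"jaw":60},{"delta_pos":[0,0,0],"rot":[0,0,0],"jaw":55}]' && python3 -m creep '[{"delta_pos":[0,0,0],"rot":[0,0,0],"jaw":50},{"delta_pos":[0,0,0],"rot":[0,0,0],"jaw":45},{"delta_pos":[0,0,0],"rot":[0,0,0],"jaw":40},{"delta_pos":[0,0,0],"rot":[0,0,0],"jaw":40},{"delta_pos":[0,0,0],"rot":[0,0,0],"jaw":40},{"delta_pos":[0,0,0],"rot":[0,0,0],"jaw":40},{"delta_pos":[0,0,0],"rot":[0,0,0],"jaw":40},{"delta_pos":[0,0,0],"rot":[0,0,0],"jaw":40},{"delta_pos":[0,0,0],"rot":[0,0,0],"jaw":40},{"delta_pos":[0,0,0],"rot":[0,0,0],"jaw":40}]'
python3 - <<'E'
from fit import *
s,R=st();save("wrist","w4.png")
E
```

```text
clock: 3.65
position: [489.0, -235.0, 22.1]
ee_rot: [0.703, -0.073, 0.072, -0.703]
contact_force: [0.2, 0.9, -0.1]
gripper_width: 55.5
clock: 4.48
position: [490.5, -234.6, 23.4]
ee_rot: [0.704, -0.071, 0.072, -0.703]
contact_force: [-0.9, -2.1, 6.0]
gripper_width: 49.1
t 4.48 pos [ 490.5 -234.6   23.4] F [-0.9 -2.1  6. ] w 49.1 
R
 [[ 1.   0.   0.2]
 [-0.2 -0.   1. ]
 [ 0.  -1.  -0. ]]
```

```bash
python3 -m creep '[{"delta_pos":[0,-10,0],"rot":[0,0,0],"jaw":40},{"delta_pos":[0,-24,0],"rot":[0,-0.1,0],"jaw":40},{"delta_pos":[0,-24,0],"rot":[0,-0.1,0],"jaw":40},{"delta_pos":[0,-24,0],"rot":[0,-0.1,0],"jaw":40},{"delta_pos":[0,-24,0],"rot":[0,-0.1,0],"jaw":40},{"delta_pos":[0,-24,0],"rot":[0,-0.097,0],"jaw":40},{"delta_pos":[22,0,27],"rot":[0,0,0],"jaw":40},{"delta_pos":[22,0,27],"rot":[0,0,0],"jaw":40},{"delta_pos":[22,0,27],"rot":[0,0,0],"jaw":40},{"delta_pos":[22,0,27],"rot":[0,0,0],"jaw":40}]' && python3 -m creep '[{"delta_pos":[22,0,27],"rot":[0,0,0],"jaw":40},{"delta_pos":[22,0,27],"rot":[0,0,0],"jaw":40},{"delta_pos":[22,0,27],"rot":[0,0,0],"jaw":40},{"delta_pos":[0,0,0],"rot":[0,0,0],"jaw":40},{"delta_pos":[0,0,0],"rot":[0,0,0],"jaw":40},{"delta_pos":[0,0,0],"rot":[0,0,0],"jaw":40},{"delta_pos":[0,0,0],"rot":[0,0,0],"jaw":40},{"delta_pos":[0,0,0],"rot":[0,0,0],"jaw":40},{"delta_pos":[0,0,0],"rot":[0,0,0],"jaw":40},{"delta_pos":[0,0,0],"rot":[0,0,0],"jaw":40}]'
python3 - <<'E'
from fit import *
s,R=st();save("wrist","w5.png")
b=fit("wrist","holder",HOLD,(529,-25.5),(.15,.29,.4))
print("tool x ang %.3f"%np.arctan2(R[1,0],R[0,0]))
print("move, tool frame",R.T@(np.r_[b[:2],0]-s["position"]))
E
```

```text
clock: 5.37
position: [543.1, -104.0, 152.8]
ee_rot: [-0.699, -0.103, 0.103, 0.7]
contact_force: [0.6, -0.2, -1.2]
gripper_width: 49.0
clock: 6.2
position: [582.7, -9.7, 152.4]
ee_rot: [-0.7, -0.103, 0.103, 0.7]
contact_force: [0.1, -0.5, -0.9]
gripper_width: 49.1
t 6.2 pos [582.7  -9.7 152.4] F [ 0.1 -0.5 -0.9] w 49.1 
R
 [[ 1.   0.  -0.3]
 [ 0.3  0.   1. ]
 [ 0.  -1.   0. ]]
wrist holder p 0.8 x,y [530.1 -26.3] yaw 0.302 1-IoU 0.03
tool x ang 0.291
move, tool frame [-55.1 152.4  -0.8]
```

View pics/w5.png

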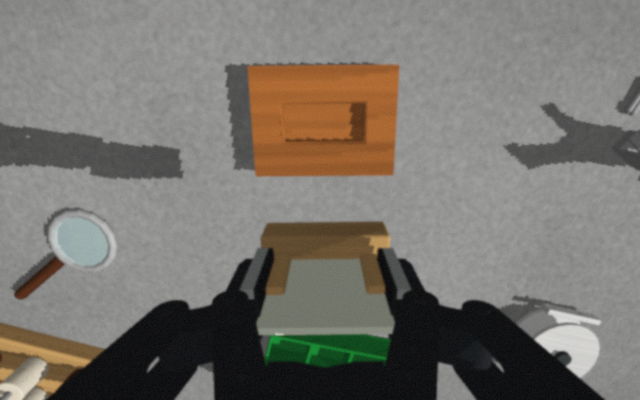

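The wrist view shows the holder from (249,65) to (399,176), with its pocket from (283,102) to (366,142). The card is held square with its foot edge at row 223. I'll overlay the model points to check biases before the insertion, since the clearance is only 1.5 mm.

```bash
cat > ov.py <<'E'
from fit import *
def overlay(fn,H,Cz,Cx=0,box=(220,50,420,350),s=3,cam="wrist",dpose=None):
    s0=arm.read_state();R=Ro.from_quat(s0["ee_rot"]).as_matrix();p=np.array(s0["position"])
    im=arm.get_image(cam)[:,:,::-1]
    im=cv2.resize(im[box[1]:box[3],box[0]:box[2]],None,fx=s,fy=s,interpolation=cv2.INTER_CUBIC)
    def rect(wx,wy,z):return np.array([[-wx/2,-wy/2,z],[wx/2,-wy/2,z],[wx/2,wy/2,z],[-wx/2,wy/2,z]])
    def w(P,x,y,a,z):
        c,n=np.cos(a),np.sin(a);return P@np.array([[c,n,0],[-n,c,0],[0,0,1]])+[x,y,z]
    L=[w(rect(90,120,18),*H,0),w(rect(31,67,18),*H,0)]
    for r in(rect(28,64,0),rect(28,64,20),rect(3,50,70)):
        # tool: card x->tool x, card z->-tool y, card y->tool z
        if dpose is None: L.append(p+np.c_[r[:,0]+Cx,Cz-r[:,2],r[:,1]]@R.T)
        else: L.append(w(r,*dpose))
    allp=proj(cam,np.vstack(L)).reshape(-1,4,2)
    for k,q in enumerate(allp):
        cv2.polylines(im,[((q-box[:2]+.5)*s*16).round().astype(np.int32)],True,[(0,255,255),(255,255,0),(255,0,0),(0,255,0),(0,0,255)][k],1,cv2.LINE_AA,4)
    cv2.imwrite("pics/"+fn,im)
E
python3 - <<'E'
from ov import *
overlay("o1.png",(530.1,-26.3,.297),23,box=(225,55,425,255))
E
```

```text
(no output)
```

View pics/o1.png

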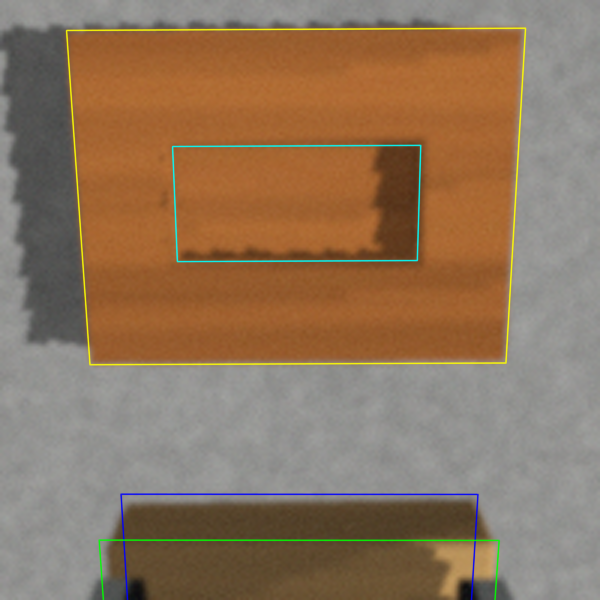

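The holder overlay fits to a pixel. The held card looks about 2–4 mm forward and lower than assumed. I'll hover just above the pocket, where the rim and the foot can be compared directly.

```bash
python3 -m creep '[{"delta_pos":[-19,0,-0.3],"rot":[0,-0.006,0],"jaw":40},{"delta_pos":[-19,0,-0.3],"rot":[0,0,0],"jaw":40},{"delta_pos":[-19,0,-0.2],"rot":[0,0,0],"jaw":40},{"delta_pos":[0,20,0],"rot":[0,0,0],"jaw":40},{"delta_pos":[0,20,0],"rot":[0,0,0],"jaw":40},{"delta_pos":[0,20,0],"rot":[0,0,0],"jaw":40},{"delta_pos":[0,20,0],"rot":[0,0,0],"jaw":40},{"delta_pos":[0,15,0],"rot":[0,0,0],"jaw":40},{"delta_pos":[0,8,0],"rot":[0,0,0],"jaw":40},{"delta_pos":[0,0,0],"rot":[0,0,0],"jaw":40}]' && python3 -m creep '[{"delta_pos":[0,0,0],"rot":[0,0,0],"jaw":40},{"delta_pos":[0,0,0],"rot":[0,0,0],"jaw":40},{"delta_pos":[0,0,0],"rot":[0,0,0],"jaw":40},{"delta_pos":[0,0,0],"rot":[0,0,0],"jaw":40},{"delta_pos":[0,0,0],"rot":[0,0,0],"jaw":40},{"delta_pos":[0,0,0],"rot":[0,0,0],"jaw":40},{"delta_pos":[0,0,0],"rot":[0,0,0],"jaw":40},{"delta_pos":[0,0,0],"rot":[0,0,0],"jaw":40},{"delta_pos":[0,0,0],"rot":[0,0,0],"jaw":40},{"delta_pos":[0,0,0],"rot":[0,0,0],"jaw":40}]'
python3 - <<'E'
from ov import *
s,R=st()
overlay("o2.png",(530.1,-26.3,.297),27,3.8,box=(225,125,425,300))
E
```

```text
clock: 7.18
position: [527.5, -26.6, 47.6]
ee_rot: [0.699, 0.104, -0.106, -0.699]
contact_force: [-1.1, -0.5, -1.4]
gripper_width: 48.8
clock: 8.02
position: [528.6, -26.3, 49.3]
ee_rot: [0.699, 0.105, -0.105, -0.699]
contact_force: [-0.6, 0.4, -1.9]
gripper_width: 48.9
t 8.02 pos [528.6 -26.3  49.3] F [-0.6  0.4 -1.9] w 48.9 
R
 [[ 1.  -0.  -0.3]
 [ 0.3 -0.   1. ]
 [-0.  -1.  -0. ]]
```

View pics/o2.png

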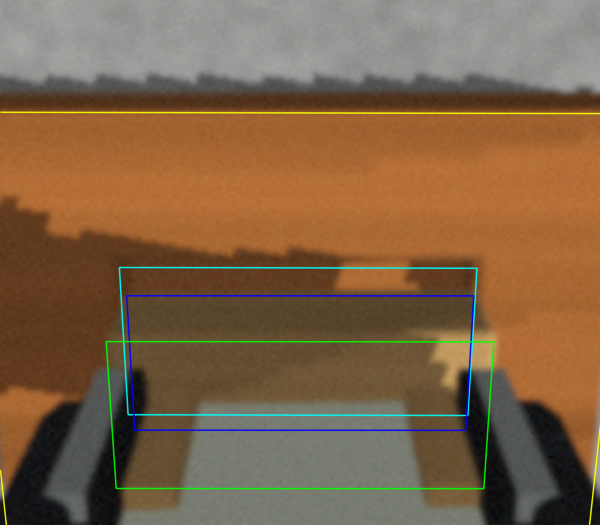

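The rim's −x edge is at crop row ~263 and the foot's bottom edge at ~294; the card overlay with Cz=27, Cx=3.8 matches. So the card must go about 2–3 mm in −x. I'll shift and lower by 3 mm.

```bash
python3 -m creep '[{"delta_pos":[-2.2,0,0],"rot":[0,0,0],"jaw":40},{"delta_pos":[0,1,0],"rot":[0,0,0],"jaw":40},{"delta_pos":[0,1,0],"rot":[0,0,0],"jaw":40},{"delta_pos":[0,1,0],"rot":[0,0,0],"jaw":40},{"delta_pos":[0,0,0],"rot":[0,0,0],"jaw":40},{"delta_pos":[0,0,0],"rot":[0,0,0],"jaw":40},{"delta_pos":[0,0,0],"rot":[0,0,0],"jaw":40},{"delta_pos":[0,0,0],"rot":[0,0,0],"jaw":40},{"delta_pos":[0,0,0],"rot":[0,0,0],"jaw":40},{"delta_pos":[0,0,0],"rot":[0,0,0],"jaw":40}]'
python3 - <<'E'
from ov import *
s,R=st()
overlay("o3.png",(530.1,-26.3,.297),27,3.8,box=(245,185,405,285),s=5)
E
```

```text
clock: 8.9
position: [526.6, -27.0, 46.3]
ee_rot: [0.699, 0.105, -0.105, -0.699]
contact_force: [0.1, 0.7, -1.5]
gripper_width: 48.9
t 8.9 pos [526.6 -27.   46.3] F [ 0.1  0.7 -1.5] w 48.9 
R
 [[ 1.   0.  -0.3]
 [ 0.3 -0.   1. ]
 [ 0.  -1.  -0. ]]
```

View pics/o3.png

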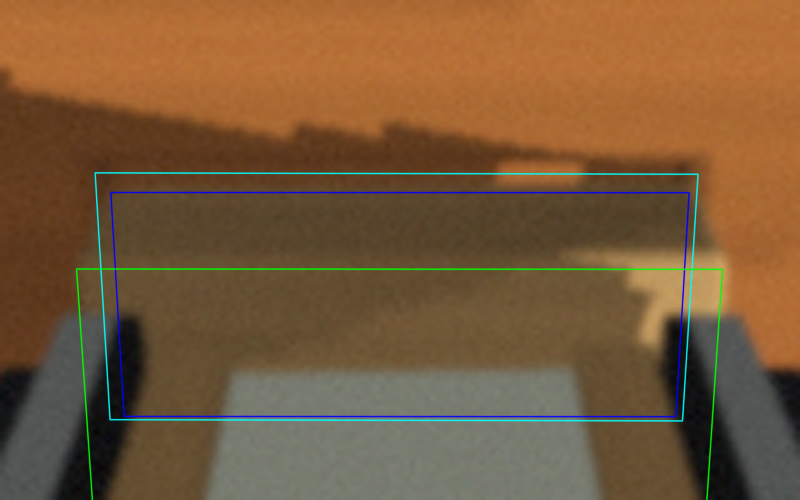

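Crop row ~188 is the foot's bottom edge and ~160 the chamfered rim, so they're within about 2 mm. I'll extract the edges numerically from saved frames rather than by eye.

```bash
python3 - <<'E'
from h import *
from scipy.optimize import least_squares
im=cv2.imread("pics/w5.png").astype(float)
g=im[:,310:340].mean(1)
for r in range(214,345,1):
    if np.abs(g[r+1]-g[r-1]).max()>8: print(r,g[r].round().astype(int).tolist())
for r in(226,232,322,328):
    q=im[r-1:r+2].mean(0)
    print("row",r,[(c,q[c].round().astype(int).tolist()) for c in list(range(250,275,2))+list(range(380,404,2))])
E
```

```text
220 [140, 144, 145]
221 [120, 127, 131]
222 [86, 100, 111]
223 [57, 78, 95]
224 [45, 70, 88]
257 [55, 85, 108]
258 [67, 93, 110]
259 [87, 106, 113]
260 [102, 115, 114]
326 [109, 120, 116]
327 [116, 127, 124]
328 [124, 135, 132]
332 [126, 139, 134]
333 [116, 131, 122]
334 [90, 113, 92]
335 [54, 89, 50]
336 [33, 76, 22]
342 [31, 76, 17]
343 [33, 83, 18]
344 [36, 92, 19]
row 226 [(250, [147, 149, 149]), (252, [148, 150, 150]), (254, [144, 146, 147]), (256, [142, 145, 144]), (258, [141, 143, 143]), (260, [145, 147, 146]), (262, [146, 147, 146]), (264, [126, 129, 133]), (266, [71, 87, 100]), (268, [47, 73, 91]), (270, [43, 69, 89]), (272, [43, 68, 87]), (274, [44, 69, 87]), (380, [42, 63, 81]), (382, [41, 64, 81]), (384, [69, 91, 106]), (386, [130, 137, 142]), (388, [148, 152, 150]), (390, [147, 150, 150]), (392, [146, 148, 148]), (394, [149, 151, 151]), (396, [149, 150, 151]), (398, [147, 148, 148]), (400, [147, 148, 148]), (402, [149, 150, 151])]
row 232 [(250, [146, 148, 147]), (252, [141, 144, 142]), (254, [146, 148, 149]), (256, [146, 147, 149]), (258, [146, 147, 146]), (260, [143, 1
[... 901 characters left out ...]
, 115, 112]), (394, [71, 78, 75]), (396, [25, 24, 22]), (398, [19, 18, 17]), (400, [17, 18, 15]), (402, [17, 16, 14])]
row 328 [(250, [21, 18, 20]), (252, [20, 19, 18]), (254, [19, 18, 16]), (256, [46, 46, 46]), (258, [105, 115, 111]), (260, [119, 129, 125]), (262, [120, 131, 128]), (264, [120, 133, 127]), (266, [118, 129, 127]), (268, [118, 130, 126]), (270, [120, 131, 126]), (272, [118, 129, 126]), (274, [120, 130, 128]), (380, [125, 138, 133]), (382, [125, 138, 133]), (384, [124, 137, 133]), (386, [125, 135, 133]), (388, [125, 138, 133]), (390, [126, 136, 133]), (392, [110, 121, 117]), (394, [44, 48, 45]), (396, [20, 19, 19]), (398, [19, 19, 17]), (400, [19, 18, 18]), (402, [19, 16, 15])]
```

```bash
python3 - <<'E'
import numpy as np,cv2
from h import arm
from scipy.optimize import least_squares
c=arm.calibration("wrist");K=np.array(c["intrinsics"]);d=np.array(c["dist_coeffs"])
A=np.array([[0,.952,.307],[0,-.307,.952],[1,.001,0]]);C=np.array([-78.909,-141.201,.385])
def pr(P):
    q=(P-C)@A;return cv2.projectPoints(q,np.zeros(3),np.zeros(3),K,d)[0][:,0]
P=np.array([[-14,0,-32],[-14,0,32],[-1.5,20,0],[-1.5,70,0],[1.5,70,0]],float)
def f(p,full=True):
    cx,cz,th=p; s,cs=np.sin(th),np.cos(th)
    x=P[:,0]*cs+(P[:,1]-40)*s; h=-P[:,0]*s+(P[:,1]-40)*cs+40
    q=pr(np.c_[x+cx,cz-h,P[:,2]])
    return np.array([(q[0,1]+q[1,1])/2-222,(q[1,0]-q[0,0]-116.3)/2,q[2,1]-258.5,q[3,1]-327.2,q[4,1]-334.5])
o=least_squares(f,[0,23,0]);print(o.x,o.fun)
o=least_squares(lambda p:f([p[0],p[1],0]),[0,23]);print("no tilt",o.x,o.fun)
E
```

```text
[3.00939334e+00 2.66735646e+01 7.86247759e-03] [-0.69683758 -0.08892804  0.87657585  0.19083842 -0.36462399]
no tilt [ 2.39242114 25.69372072] [-0.61715987  0.20804532  0.99286509  0.06561782 -0.37496127]
```

Fit: no tilt, card offset Cx≈2.7, Cz≈26, so the card is within about 0.5 mm of the pocket centre and 2 mm above the rim. I'll lower gently, watching force.

```bash
python3 -m creep '[{"delta_pos":[0.2,1,0],"rot":[0,0,0],"jaw":40},{"delta_pos":[0,1,0],"rot":[0,0,0],"jaw":40},{"delta_pos":[0,1,0],"rot":[0,0,0],"jaw":40},{"delta_pos":[0,1,0],"rot":[0,0,0],"jaw":40},{"delta_pos":[0,1,0],"rot":[0,0,0],"jaw":40},{"delta_pos":[0,0,0],"rot":[0,0,0],"jaw":40},{"delta_pos":[0,0,0],"rot":[0,0,0],"jaw":40},{"delta_pos":[0,0,0],"rot":[0,0,0],"jaw":40},{"delta_pos":[0,0,0],"rot":[0,0,0],"jaw":40},{"delta_pos":[0,0,0],"rot":[0,0,0],"jaw":40}]'
```

```text
clock: 9.78
position: [526.7, -26.9, 41.4]
ee_rot: [-0.699, -0.105, 0.105, 0.699]
contact_force: [-1.1, 0.2, 0.5]
gripper_width: 48.9
```

```bash
python3 -m creep '[{"delta_pos":[0,1,0],"rot":[0,0,0],"jaw":40},{"delta_pos":[0,1,0],"rot":[0,0,0],"jaw":40},{"delta_pos":[0,1,0],"rot":[0,0,0],"jaw":40},{"delta_pos":[0,1,0],"rot":[0,0,0],"jaw":40},{"delta_pos":[0,0,0],"rot":[0,0,0],"jaw":40},{"delta_pos":[0,0,0],"rot":[0,0,0],"jaw":40},{"delta_pos":[0,0,0],"rot":[0,0,0],"jaw":40},{"delta_pos":[0,0,0],"rot":[0,0,0],"jaw":40},{"delta_pos":[0,0,0],"rot":[0,0,0],"jaw":40},{"delta_pos":[0,0,0],"rot":[0,0,0],"jaw":40}]'
```

```text
clock: 10.62
position: [527.3, -26.8, 37.2]
ee_rot: [-0.699, -0.106, 0.105, 0.699]
contact_force: [2.1, 1.2, -1.8]
gripper_width: 49.1
```

```bash
python3 -m creep '[{"delta_pos":[0,0.7,0],"rot":[0,0,0],"jaw":40},{"delta_pos":[0,0.7,0],"rot":[0,0,0],"jaw":40},{"delta_pos":[0,0.7,0],"rot":[0,0,0],"jaw":40},{"delta_pos":[0,0.7,0],"rot":[0,0,0],"jaw":40},{"delta_pos":[0,0,0],"rot":[0,0,0],"jaw":40},{"delta_pos":[0,0,0],"rot":[0,0,0],"jaw":40},{"delta_pos":[0,0,0],"rot":[0,0,0],"jaw":40},{"delta_pos":[0,0,0],"rot":[0,0,0],"jaw":40},{"delta_pos":[0,0,0],"rot":[0,0,0],"jaw":40},{"delta_pos":[0,0,0],"rot":[0,0,0],"jaw":40}]'
```

```text
clock: 11.45
position: [527.2, -26.8, 34.6]
ee_rot: [-0.699, -0.106, 0.105, 0.699]
contact_force: [4.0, 0.9, -2.0]
gripper_width: 49.1
```

```bash
python3 -m creep '[{"delta_pos":[0.6,0,0],"rot":[0,0,0],"jaw":40},{"delta_pos":[0,0.7,0],"rot":[0,0,0],"jaw":40},{"delta_pos":[0,0.7,0],"rot":[0,0,0],"jaw":40},{"delta_pos":[0,0.6,0],"rot":[0,0,0],"jaw":40},{"delta_pos":[0,0,0],"rot":[0,0,0],"jaw":40},{"delta_pos":[0,0,0],"rot":[0,0,0],"jaw":40},{"delta_pos":[0,0,0],"rot":[0,0,0],"jaw":40},{"delta_pos":[0,0,0],"rot":[0,0,0],"jaw":40},{"delta_pos":[0,0,0],"rot":[0,0,0],"jaw":40},{"delta_pos":[0,0,0],"rot":[0,0,0],"jaw":40}]'
```

```text
clock: 12.28
position: [527.3, -26.7, 32.5]
ee_rot: [-0.699, -0.105, 0.105, 0.699]
contact_force: [3.4, 1.2, -0.9]
gripper_width: 49.1
```

```bash
python3 -m creep '[{"delta_pos":[0.6,0,0],"rot":[0,0,0],"jaw":40},{"delta_pos":[0,0.5,0],"rot":[0,0,0],"jaw":40},{"delta_pos":[0,0.5,0],"rot":[0,0,0],"jaw":40},{"delta_pos":[0,0.5,0],"rot":[0,0,0],"jaw":40},{"delta_pos":[0,0,0],"rot":[0,0,0],"jaw":40},{"delta_pos":[0,0,0],"rot":[0,0,0],"jaw":40},{"delta_pos":[0,0,0],"rot":[0,0,0],"jaw":40},{"delta_pos":[0,0,0],"rot":[0,0,0],"jaw":40},{"delta_pos":[0,0,0],"rot":[0,0,0],"jaw":40},{"delta_pos":[0,0,0],"rot":[0,0,0],"jaw":40}]'
```

```text
clock: 13.12
position: [527.4, -26.7, 31.4]
ee_rot: [0.699, 0.105, -0.106, -0.699]
contact_force: [-0.4, 1.8, 6.7]
gripper_width: 48.9
```

Floor contact is at TCP z 31.4 (23.4 + 8 mm, matching the grasp height), and the side force is gone. Release and rise.

```bash
python3 -m creep '[{"delta_pos":[0,0,0],"rot":[0,0,0],"jaw":52},{"delta_pos":[0,0,0],"rot":[0,0,0],"jaw":60},{"delta_pos":[0,0,0],"rot":[0,0,0],"jaw":75},{"delta_pos":[0,0,0],"rot":[0,0,0],"jaw":85},{"delta_pos":[0,0,0],"rot":[0,0,0],"jaw":85},{"delta_pos":[0,-6,0],"rot":[0,0,0],"jaw":85},{"delta_pos":[0,-30,0],"rot":[0,0,0],"jaw":85},{"delta_pos":[0,-40,0],"rot":[0,0,0],"jaw":85},{"delta_pos":[0,-40,0],"rot":[0,0,0],"jaw":85},{"delta_pos":[0,-30,0],"rot":[0,0,0],"jaw":85}]' && python3 -m creep '[{"delta_pos":[20,0,0],"rot":[0,0,0],"jaw":85},{"delta_pos":[20,0,0],"rot":[0,0,0],"jaw":85},{"delta_pos":[0,0,0],"rot":[0,0,0],"jaw":85},{"delta_pos":[0,0,0],"rot":[0,0,0],"jaw":85},{"delta_pos":[0,0,0],"rot":[0,0,0],"jaw":85},{"delta_pos":[0,0,0],"rot":[0,0,0],"jaw":85},{"delta_pos":[0,0,0],"rot":[0,0,0],"jaw":85},{"delta_pos":[0,0,0],"rot":[0,0,0],"jaw":85},{"delta_pos":[0,0,0],"rot":[0,0,0],"jaw":85},{"delta_pos":[0,0,0],"rot":[0,0,0],"jaw":85}]'
python3 - <<'E'
from ov import *
s,R=st();arm.get_image("wrist")
b=fit("wrist","holder",HOLD+[(3,50,28,78,0),(10,50,28,58,0)],(530,-26.3),(.2,.297,.4))
b=fit("wrist","card",[(28,64,10,20,0)]+CARD[1:],(530,-26.3),(.2,.297,.4),z0=8)
overlay("o4.png",(530.1,-26.3,.297),0,dpose=(530.1,-26.3,.297,8),box=(240,70,440,270))
for r in arm.masks_of("scene","clip")[:2]+arm.masks_of("top","clip")[:2]: print(r["p"],r["location"],r["pixels"].sum())
E
```

```text
clock: 13.95
position: [528.6, -26.6, 180.8]
ee_rot: [0.699, 0.107, -0.104, -0.699]
contact_force: [0.5, -0.4, 0.1]
gripper_width: 85.0
clock: 14.78
position: [565.9, -14.9, 177.0]
ee_rot: [-0.699, -0.105, 0.105, 0.699]
contact_force: [-0.1, 0.3, -0.2]
gripper_width: 84.8
t 14.78 pos [565.9 -14.9 177. ] F [-0.1  0.3 -0.2] w 84.8 
R
 [[ 1.  -0.  -0.3]
 [ 0.3 -0.   1. ]
 [-0.  -1.   0. ]]
wrist holder p 0.75 x,y [530.7 -25.7] yaw 0.304 1-IoU 0.22
wrist card p 0.79 x,y [528.5 -26.2] yaw 0.331 1-IoU 0.04
0.65 [354.1, 137.9] 351
0.54 [295.5, 212.4] 1707
0.74 [235.3, 247.3] 268
```

View pics/o4.png

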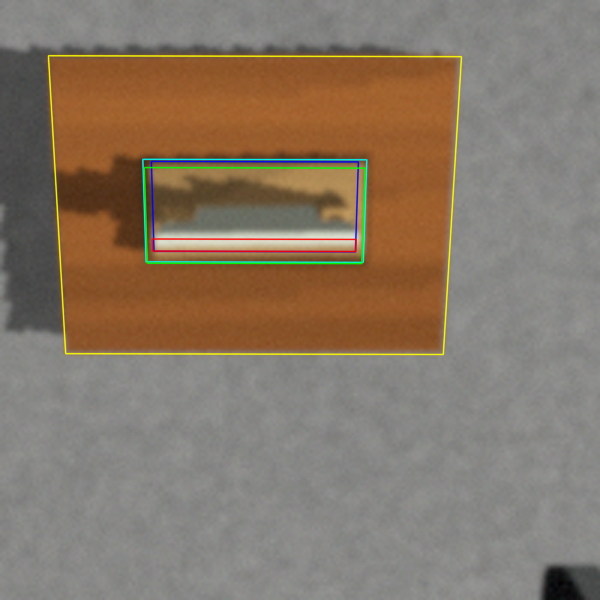

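The card stands square in the pocket. Its white top edge is at crop rows 231–250, cols 153–356, matching the model at 78 mm height and about 1 mm to −x, within the clearance. Now the clip.

```bash
python3 -m creep '[{"delta_pos":[-6.5,-7,34.7],"rot":[0,0,0],"jaw":85},{"delta_pos":[-6.5,-7,34.7],"rot":[0,0,0],"jaw":85},{"delta_pos":[-6.5,-7,34.7],"rot":[0,0,0],"jaw":85},{"delta_pos":[-6.5,-7,34.7],"rot":[0,0,0],"jaw":85},{"delta_pos":[-6.5,-7,34.7],"rot":[0,0,0],"jaw":85},{"delta_pos":[-6.5,-7,34.7],"rot":[0,0,0],"jaw":85},{"delta_pos":[-6.5,-7,34.7],"rot":[0,0,0],"jaw":85},{"delta_pos":[-6.5,-7,34.7],"rot":[0,0,0],"jaw":85},{"delta_pos":[0,0,0],"rot":[0,0,0],"jaw":85},{"delta_pos":[0,0,0],"rot":[0,0,0],"jaw":85}]' && python3 -m creep '[{"delta_pos":[0,0,0],"rot":[0,0,0],"jaw":85},{"delta_pos":[0,0,0],"rot":[0,0,0],"jaw":85},{"delta_pos":[0,0,0],"rot":[0,0,0],"jaw":85},{"delta_pos":[0,0,0],"rot":[0,0,0],"jaw":85},{"delta_pos":[0,0,0],"rot":[0,0,0],"jaw":85},{"delta_pos":[0,0,0],"rot":[0,0,0],"jaw":85},{"delta_pos":[0,0,0],"rot":[0,0,0],"jaw":85},{"delta_pos":[0,0,0],"rot":[0,0,0],"jaw":85},{"delta_pos":[0,0,0],"rot":[0,0,0],"jaw":85},{"delta_pos":[0,0,0],"rot":[0,0,0],"jaw":85}]'
python3 - <<'E'
from ov import *
s,R=st();im=arm.get_image("wrist")[:,:,::-1];cv2.imwrite("pics/c1.png",im)
for r in arm.masks_of("wrist","clip")[:2]:
    l=r["location"];print(r["p"],l,r["pixels"].sum(),at("wrist",l,50))
l=arm.masks_of("wrist","clip")[0]["location"];x,y=int(l[0]),int(l[1]);x=min(max(x,80),560);y=min(max(y,60),340);print("crop origin",x-80,y-60)
cv2.imwrite("pics/c1c.png",cv2.resize(im[y-60:y+60,x-80:x+80],None,fx=5,fy=5,interpolation=cv2.INTER_CUBIC))
E
```

```text
clock: 15.92
position: [434.0, 236.8, 233.6]
ee_rot: [-0.699, -0.107, 0.106, 0.699]
contact_force: [0.7, 0.2, 0.1]
gripper_width: 85.3
clock: 16.75
position: [434.7, 235.2, 233.0]
ee_rot: [-0.699, -0.105, 0.105, 0.699]
contact_force: [0.2, 0.1, 0.4]
gripper_width: 84.9
t 16.75 pos [434.7 235.2 233. ] F [0.2 0.1 0.4] w 84.9 
R
 [[ 1.   0.  -0.3]
 [ 0.3  0.   1. ]
 [ 0.  -1.   0. ]]
0.87 [324.6, 212.1] 1550 [474.1 247.3  50. ]
crop origin 244 152
```

View pics/c1c.png

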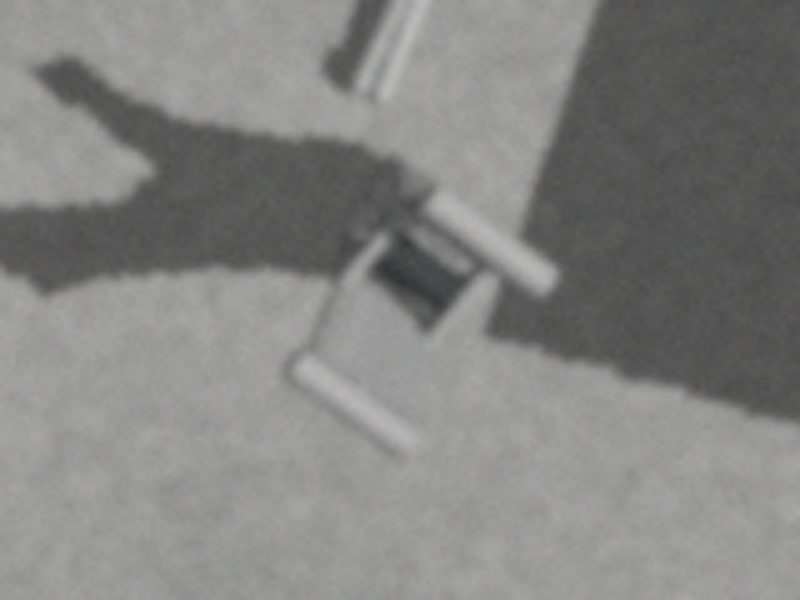

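The crop shows two beads, from (432,203) to (547,283) and from (303,366) to (408,440), with the forceps tip at (375,90), clear of the clip.

```bash
python3 - <<'E'
from ov import *
s,R=st()
px=lambda u,v:(244+u/5,152+v/5)
E=[at("wrist",px(*q),69) for q in((436,205),(545,281),(306,368),(406,438))]
m1=(E[0]+E[1])/2;m2=(E[2]+E[3])/2;print("mids",m1,m2,"sep",np.linalg.norm(m1-m2),"len",np.linalg.norm(E[0]-E[1]),np.linalg.norm(E[2]-E[3]))
a=np.arctan2((m2-m1)[1],(m2-m1)[0]);u=E[1]-E[0];v=E[3]-E[2]
print("angle sep %.3f bead dirs %.3f %.3f"%(a,np.arctan2(u[1],u[0]),np.arctan2(v[1],v[0])),"centre",(m1+m2)/2)
print("tool x ang",np.arctan2(R[1,0],R[0,0]),s["joints"])
E
```

```text
t 16.9 pos [434.7 235.2 233. ] F [ 0.5 -0.8 -0.9] w 85.1 
R
 [[ 1.  -0.  -0.3]
 [ 0.3  0.   1. ]
 [-0.  -1.   0. ]]
mids [450.9 258.2  69. ] [491.4 242.8  69. ] sep 43.36911714758931 len 26.74574013867248 25.36462847377137
angle sep -0.364 bead dirs 1.242 1.216 centre [471.1 250.5  69. ]
tool x ang 0.2988669697526026 [ 0.8  0.2 -0.3 -0.  -1.1 -2.1]
```

```bash
python3 -m creep '[{"delta_pos":[20,0,2],"rot":[0,0,0],"jaw":85},{"delta_pos":[19,0,2],"rot":[0,0,0],"jaw":85},{"delta_pos":[0,13,0],"rot":[0,-0.115,0],"jaw":85},{"delta_pos":[0,13,0],"rot":[0,-0.115,0],"jaw":85},{"delta_pos":[0,13,0],"rot":[0,-0.115,0],"jaw":85},{"delta_pos":[0,13,0],"rot":[0,-0.115,0],"jaw":85},{"delta_pos":[0,13,0],"rot":[0,-0.115,0],"jaw":85},{"delta_pos":[0,13,0],"rot":[0,-0.115,0],"jaw":85},{"delta_pos":[0,13,0],"rot":[0,-0.115,0],"jaw":85},{"delta_pos":[0,13,0],"rot":[0,-0.115,0],"jaw":85}]' && python3 -m creep '[{"delta_pos":[0,0,0],"rot":[0,0,0],"jaw":85},{"delta_pos":[0,0,0],"rot":[0,0,0],"jaw":85},{"delta_pos":[0,0,0],"rot":[0,0,0],"jaw":85},{"delta_pos":[0,0,0],"rot":[0,0,0],"jaw":85},{"delta_pos":[0,0,0],"rot":[0,0,0],"jaw":85},{"delta_pos":[0,0,0],"rot":[0,0,0],"jaw":85},{"delta_pos":[0,0,0],"rot":[0,0,0],"jaw":85},{"delta_pos":[0,0,0],"rot":[0,0,0],"jaw":85},{"delta_pos":[0,0,0],"rot":[0,0,0],"jaw":85},{"delta_pos":[0,0,0],"rot":[0,0,0],"jaw":85}]'
python3 - <<'E'
from ov import *
s,R=st();im=arm.get_image("wrist")[:,:,::-1]
# overlay predicted beads rectangles at z=69
a=-.35;c=np.array([471.1,250.5]);u=np.array([np.cos(a),np.sin(a)]);v=np.array([-u[1],u[0]])
box=(225,110,425,260);k=4
P=np.array([np.r_[c+i*22*u+p*4*u+q*15*v,69] for i in(-1,1) for p,q in((-1,-1),(1,-1),(1,1),(-1,1))])
o=cv2.resize(im[box[1]:box[3],box[0]:box[2]],None,fx=k,fy=k,interpolation=cv2.INTER_CUBIC)
Q=proj("wrist",P)
for q in Q.reshape(2,4,2): cv2.polylines(o,[((q-box[:2]+.5)*k*16).round().astype(np.int32)],True,(0,255,255),1,cv2.LINE_AA,4)
cv2.imwrite("pics/c2.png",o);print(Q)
print("tool x ang",np.arctan2(R[1,0],R[0,0]),"to centre",R.T@(np.r_[c,46]-s["position"]))
for r in arm.masks_of("wrist","clip")[:1]: print(r["p"],r["location"])
E
```

```text
clock: 17.73
position: [470.8, 250.6, 128.4]
ee_rot: [0.579, 0.406, -0.406, -0.579]
contact_force: [0.8, 0.2, -0.1]
gripper_width: 85.0
clock: 18.57
position: [470.8, 250.5, 129.0]
ee_rot: [-0.58, -0.405, 0.405, 0.58]
contact_force: [-0.1, -0.5, -0.7]
gripper_width: 84.6
t 18.57 pos [470.8 250.5 129. ] F [-0.1 -0.5 -0.7] w 84.6 
R
 [[ 0.3  0.  -0.9]
 [ 0.9  0.   0.3]
 [ 0.  -1.  -0. ]]
[[364.1 196.2]
 [351.7 196.2]
 [350.7 238.8]
 [362.6 238.7]
 [295.8 196.3]
 [283.4 196.3]
 [285.2 238.8]
 [297.1 238.8]]
tool x ang 1.2186615707566337 to centre [ 0.1 83.  -0.3]
0.89 [323.5, 202.5]
```

View pics/c2.png

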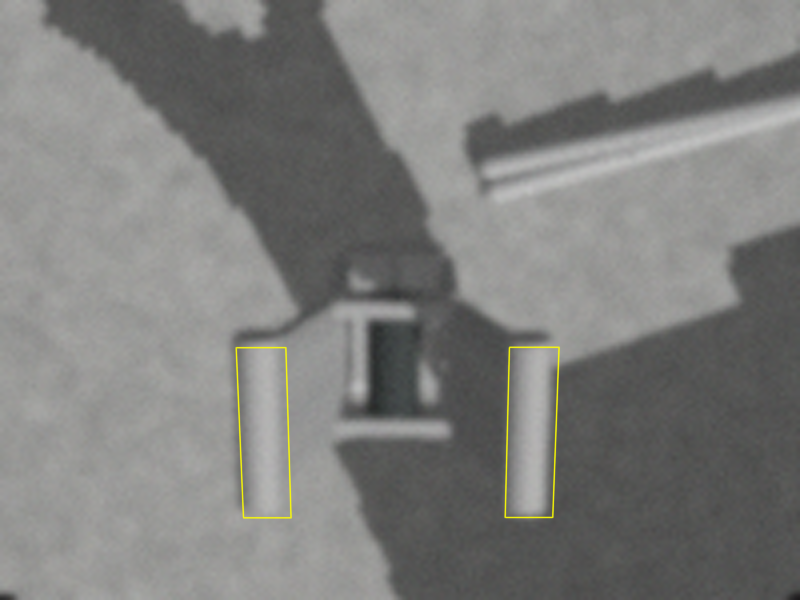

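The bead overlay matches the picture within half a millimetre, so the gripper is centred and square. Descend and squeeze to 36 mm gradually.

```bash
python3 -m creep '[{"delta_pos":[0,15,0],"rot":[0,0,0],"jaw":85},{"delta_pos":[0,20,0],"rot":[0,0,0],"jaw":85},{"delta_pos":[0,20,0],"rot":[0,0,0],"jaw":85},{"delta_pos":[0,18,0],"rot":[0,0,0],"jaw":85},{"delta_pos":[0,10,0],"rot":[0,0,0],"jaw":80},{"delta_pos":[0,0,0],"rot":[0,0,0],"jaw":70},{"delta_pos":[0,0,0],"rot":[0,0,0],"jaw":60},{"delta_pos":[0,0,0],"rot":[0,0,0],"jaw":56},{"delta_pos":[0,0,0],"rot":[0,0,0],"jaw":54},{"delta_pos":[0,0,0],"rot":[0,0,0],"jaw":52}]' && python3 -m creep '[{"delta_pos":[0,0,0],"rot":[0,0,0],"jaw":50},{"delta_pos":[0,0,0],"rot":[0,0,0],"jaw":48},{"delta_pos":[0,0,0],"rot":[0,0,0],"jaw":46},{"delta_pos":[0,0,0],"rot":[0,0,0],"jaw":44},{"delta_pos":[0,0,0],"rot":[0,0,0],"jaw":42},{"delta_pos":[0,0,0],"rot":[0,0,0],"jaw":40},{"delta_pos":[0,0,0],"rot":[0,0,0],"jaw":38},{"delta_pos":[0,0,0],"rot":[0,0,0],"jaw":36},{"delta_pos":[0,0,0],"rot":[0,0,0],"jaw":36},{"delta_pos":[0,0,0],"rot":[0,0,0],"jaw":36}]' && python3 -m creep '[{"delta_pos":[0,0,0],"rot":[0,0,0],"jaw":36},{"delta_pos":[0,-3,0],"rot":[0,0,0],"jaw":36},{"delta_pos":[0,-5,0],"rot":[0,0,0],"jaw":36},{"delta_pos":[0,-10,0],"rot":[0,0,0],"jaw":36},{"delta_pos":[0,-20,0],"rot":[0,0,0],"jaw":36},{"delta_pos":[0,-25,0],"rot":[0,0,0],"jaw":36},{"delta_pos":[0,-25,0],"rot":[0,0,0],"jaw":36},{"delta_pos":[0,-22,0],"rot":[0,0,0],"jaw":36},{"delta_pos":[0,0,0],"rot":[0,0,0],"jaw":36},{"delta_pos":[0,0,0],"rot":[0,0,0],"jaw":36}]'
```

```text
clock: 19.5
position: [471.4, 251.1, 47.2]
ee_rot: [-0.58, -0.406, 0.404, 0.58]
contact_force: [0.9, 0.1, 0.4]
gripper_width: 52.0
clock: 20.33
position: [474.1, 252.6, 50.6]
ee_rot: [0.58, 0.409, -0.402, -0.579]
contact_force: [0.1, -1.2, 16.2]
gripper_width: 36.3
clock: 21.17
position: [471.0, 251.0, 157.6]
ee_rot: [-0.58, -0.406, 0.404, 0.58]
contact_force: [0.0, -0.4, -1.1]
gripper_width: 36.3
```

Held at 36.3 mm, with the lips about 50.6 mm below the TCP (TCP height while the clip stood on the counter). Carry it over to the card, turning it square.

```bash
python3 -m creep '[{"delta_pos":[0,-4,0],"rot":[0,-0.108,0],"jaw":36},{"delta_pos":[0,-4,0],"rot":[0,-0.108,0],"jaw":36},{"delta_pos":[0,-4,0],"rot":[0,-0.108,0],"jaw":36},{"delta_pos":[0,-4,0],"rot":[0,-0.108,0],"jaw":36},{"delta_pos":[0,-4,0],"rot":[0,-0.108,0],"jaw":36},{"delta_pos":[0,0,0],"rot":[0,-0.108,0],"jaw":36},{"delta_pos":[-20,0,2],"rot":[0,0,0],"jaw":36},{"delta_pos":[-30,0,3],"rot":[0,0,0],"jaw":36},{"delta_pos":[-30,0,3],"rot":[0,0,0],"jaw":36},{"delta_pos":[-30,0,3],"rot":[0,0,0],"jaw":36}]' && python3 -m creep '[{"delta_pos":[-30,0,3],"rot":[0,0,0],"jaw":36},{"delta_pos":[-30,0,3],"rot":[0,0,0],"jaw":36},{"delta_pos":[-30,0,3],"rot":[0,0,0],"jaw":36},{"delta_pos":[-30,0,3],"rot":[0,0,0],"jaw":36},{"delta_pos":[-20,0,2],"rot":[0,0,0],"jaw":36},{"delta_pos":[0,0,0],"rot":[0,0,0],"jaw":36},{"delta_pos":[0,0,0],"rot":[0,0,0],"jaw":36},{"delta_pos":[0,0,0],"rot":[0,0,0],"jaw":36},{"delta_pos":[0,0,0],"rot":[0,0,0],"jaw":36},{"delta_pos":[0,0,0],"rot":[0,0,0],"jaw":36}]'
python3 - <<'E'
from ov import *
s,R=st();save("wrist","h1.png");save("scene","hs1.png")
a=np.arctan2(R[1,0],R[0,0]);print("ang %.3f"%a,"to card",R.T@(np.array([529.1,-26.6,118.6])-s["position"]),s["joints"])
for cam in("wrist","scene","top"):
    for n in("lip_a","lip_b","clip","card"):
        r=arm.find_in(cam,n)[:2];print(cam,n,[(round(q["p"],2),np.round(q["location"],1)) for q in r])
    L=np.array([s["position"]+R@np.array([0,50.6,z]) for z in(-9,9)]+[s["position"]+R@np.array([0,15,0]),[529.1,-26.6,78]]);print("pred lips, hinge, cardtop",proj(cam,L).tolist())
E
```

```text
clock: 22.0
position: [491.3, 140.7, 174.6]
ee_rot: [-0.42, -0.567, 0.57, 0.421]
contact_force: [0.6, 0.3, -0.8]
gripper_width: 35.9
clock: 22.83
position: [519.6, 5.0, 175.8]
ee_rot: [-0.42, -0.568, 0.569, 0.421]
contact_force: [-0.4, -0.1, -0.4]
gripper_width: 36.4
t 22.83 pos [519.6   5.  175.8] F [-0.4 -0.1 -0.4] w 36.4 
R
 [[-0.3 -0.  -1. ]
 [ 1.  -0.  -0.3]
 [ 0.  -1.   0. ]]
ang 1.868 to card [-33.   57.2   0.1] [ 0.3  0.3 -0.3 -0.  -1.  -0. ]
wrist lip_a [(0.93, array([321. , 248.5]))]
wrist lip_b [(0.93, array([321. , 248.5]))]
wrist clip [(0.81, array([322.5, 251.4])), (0.58, array([297.6, 257.9]))]
wrist card [(0.65, array([325.4, 144.3]))]
pred lips, hinge, cardtop [[310.31314903889466, 223.6372666232292], [338.80362885120275, 223.6343870707108], [324.4272673297944, 249.27695500733626], [324.74929735035266, 157.78288142401578]]
scene lip_a [(0.7, array([294.4, 160.2])), (0.57, array([300.9, 163.3]))]
scene lip_b [(0.7, array([294.4, 160.2])), (0.57, array([300.9, 163.3]))]
scene clip [(0.84, array([298.1, 159.7]))]
scene card [(0.81, array([292.2, 204.4]))]
pred lips, hinge, cardtop [[302.5854156006977, 168.6657777024164], [295.9103705274847, 165.8833666056331], [298.58011661818193, 155.99869677456743], [292.56261200495345, 190.2876186574421]]
top lip_a [(0.71, array([234.9, 250.3])), (0.58, array([430.5, 235. ]))]
top lip_b [(0.71, array([234.9, 250.3])), (0.58, array([430.5, 235. ]))]
top clip [(0.82, array([233.9, 248.4]))]
top card [(0.79, array([432. , 234.3]))]
pred lips, hinge, cardtop [[333.2543055334622, 221.1221082522017], [335.78009931512673, 228.63276506919743], [334.3172360789413, 224.50962124317536], [347.99140722944406, 220.91211096345396]]
```

Lateral alignment with the card is 0.1 mm, with 33 mm still to go along the card. Move over and down to about 4 mm above the edge.

```bash
python3 -m creep '[{"delta_pos":[-11,5,0],"rot":[0,0,0],"jaw":36},{"delta_pos":[-11,8,0],"rot":[0,0,0],"jaw":36},{"delta_pos":[-11,8,0],"rot":[0,0,0],"jaw":36},{"delta_pos":[0,8,0],"rot":[0,0,0],"jaw":36},{"delta_pos":[0,7,0],"rot":[0,0,0],"jaw":36},{"delta_pos":[0,5,0],"rot":[0,0,0],"jaw":36},{"delta_pos":[0,2,0],"rot":[0,0,0],"jaw":36},{"delta_pos":[0,0,0],"rot":[0,0,0],"jaw":36},{"delta_pos":[0,0,0],"rot":[0,0,0],"jaw":36},{"delta_pos":[0,0,0],"rot":[0,0,0],"jaw":36}]'
python3 - <<'E'
from ov import *
s,R=st();save("wrist","h2.png");save("scene","hs2.png")
a=np.arctan2(R[1,0],R[0,0]);print("ang %.3f"%a,"to card",R.T@(np.array([529.1,-26.6,118.6])-s["position"]))
im=cv2.imread("pics/h2.png")
for n in("clip","card"):
    r=arm.masks_of("wrist",n)[0];m=r["pixels"];print(n,r["p"],r["location"])
    for row in range(150,300,10):
        c=np.flatnonzero(m[row]);
        if len(c): print(row,c.min(),c.max(),len(c),end=" | ")
    print()
P=[np.array([529.1,-26.6,78])+R@np.array([x,0,z]) for x in(-25,25) for z in(-1.5,1.5)]+[s["position"]+R@np.array([x,50.6,z]) for x in(-15,15) for z in(-9,9)]
print("pred card top edge / lips",proj("wrist",P).round(1).tolist())
E
```

```text
clock: 24.37
position: [529.8, -27.2, 133.5]
ee_rot: [0.421, 0.569, -0.568, -0.42]
contact_force: [-0.9, -0.7, -1.1]
gripper_width: 36.4
t 24.37 pos [529.8 -27.2 133.5] F [-0.9 -0.7 -1.1] w 36.4 
R
 [[-0.3  0.  -1. ]
 [ 1.   0.  -0.3]
 [-0.  -1.  -0. ]]
ang 1.867 to card [ 0.8 14.9  0.5]
clip 0.82 [324.5, 251.0]
200 285 344 37 | 210 285 344 39 | 220 286 344 59 | 230 286 347 62 | 240 286 354 65 | 250 281 368 73 | 260 282 368 87 | 270 282 367 59 | 280 283 366 43 | 290 283 366 38 | 
card 0.76 [322.0, 177.2]
160 307 342 36 | 170 307 342 36 | 180 307 342 36 | 190 308 342 35 | 200 308 325 18 | 210 308 325 18 | 
pred card top edge / lips [[322.5, 183.9], [327.3, 183.9], [322.7, 256.0], [327.2, 256.0], [309.5, 200.5], [338.7, 200.5], [310.2, 244.6], [338.1, 244.7]]
```

```bash
python3 -m creep '[{"delta_pos":[0.5,1,0.3],"rot":[0,0,0],"jaw":36},{"delta_pos":[0,1,0],"rot":[0,0,0],"jaw":36},{"delta_pos":[0,1,0],"rot":[0,0,0],"jaw":36},{"delta_pos":[0,1,0],"rot":[0,0,0],"jaw":36},{"delta_pos":[0,1,0],"rot":[0,0,0],"jaw":36},{"delta_pos":[0,1,0],"rot":[0,0,0],"jaw":36},{"delta_pos":[0,1,0],"rot":[0,0,0],"jaw":36},{"delta_pos":[0,0,0],"rot":[0,0,0],"jaw":36},{"delta_pos":[0,0,0],"rot":[0,0,0],"jaw":36},{"delta_pos":[0,0,0],"rot":[0,0,0],"jaw":36}]'
```

```text
clock: 25.4
position: [529.0, -27.1, 126.0]
ee_rot: [0.421, 0.568, -0.568, -0.421]
contact_force: [-0.9, -0.9, -0.3]
gripper_width: 36.1
```

No contact. Down the remaining 7.5 mm.

```bash
python3 -m creep '[{"delta_pos":[0,1,0],"rot":[0,0,0],"jaw":36},{"delta_pos":[0,1,0],"rot":[0,0,0],"jaw":36},{"delta_pos":[0,1,0],"rot":[0,0,0],"jaw":36},{"delta_pos":[0,1,0],"rot":[0,0,0],"jaw":36},{"delta_pos":[0,1,0],"rot":[0,0,0],"jaw":36},{"delta_pos":[0,1,0],"rot":[0,0,0],"jaw":36},{"delta_pos":[0,1,0],"rot":[0,0,0],"jaw":36},{"delta_pos":[0,0.5,0],"rot":[0,0,0],"jaw":36},{"delta_pos":[0,0,0],"rot":[0,0,0],"jaw":36},{"delta_pos":[0,0,0],"rot":[0,0,0],"jaw":36}]'
python3 - <<'E'
from ov import *
s,R=st()
w=arm.get_image("wrist")[:,:,::-1];c=arm.get_image("scene")[:,:,::-1]
def dr(cam,im,box,k):
    o=cv2.resize(im[box[1]:box[3],box[0]:box[2]],None,fx=k,fy=k,interpolation=cv2.INTER_CUBIC)
    ct=np.array([529.1,-26.6,78])
    G=[[ct+R@np.array([x,0,z]) for x,z in((-25,-1.5),(25,-1.5),(25,1.5),(-25,1.5))]]
    G+=[[s["position"]+R@np.array([x,y,i*9]) for x,y in((-15,50.6),(15,50.6))] for i in(-1,1)]
    for j,g in enumerate(G):
        q=proj(cam,g);cv2.polylines(o,[((q-box[:2]+.5)*k*16).round().astype(np.int32)],True,[(0,0,255),(0,255,255),(255,255,0)][j],1,cv2.LINE_AA,4)
    return o
A=dr("wrist",w,(275,130,375,280),4);B=dr("scene",c,(255,150,335,230),5)
f=np.zeros((600,800,3),np.uint8);f[:,:400]=A;f[:400,400:]=B
f[400:,400:]=cv2.resize(cv2.imread("pics/h2.png")[150:250,225:425],(400,200))
cv2.imwrite("pics/fin.png",f)
for n in("lip_a","clip"): print(n,[(round(q["p"],2),np.round(q["location"],1)) for q in arm.find_in("scene",n)[:2]])
P=[s["position"]+R@np.array([0,45.6,z]) for z in(-13,13)];print("pred lip centres",proj("scene",P).round(1).tolist())
E
```

```text
clock: 26.23
position: [529.0, -27.1, 118.4]
ee_rot: [-0.421, -0.568, 0.568, 0.421]
contact_force: [-0.6, -0.4, -0.3]
gripper_width: 36.2
t 26.23 pos [529.  -27.1 118.4] F [-0.6 -0.4 -0.3] w 36.2 
R
 [[-0.3 -0.  -1. ]
 [ 1.   0.  -0.3]
 [ 0.  -1.   0. ]]
lip_a [(0.79, array([288.5, 187.4])), (0.57, array([423.4, 176.5]))]
clip [(0.57, array([289.6, 185. ]))]
pred lip centres [[297.2, 193.9], [287.8, 189.8]]
```

View pics/fin.png

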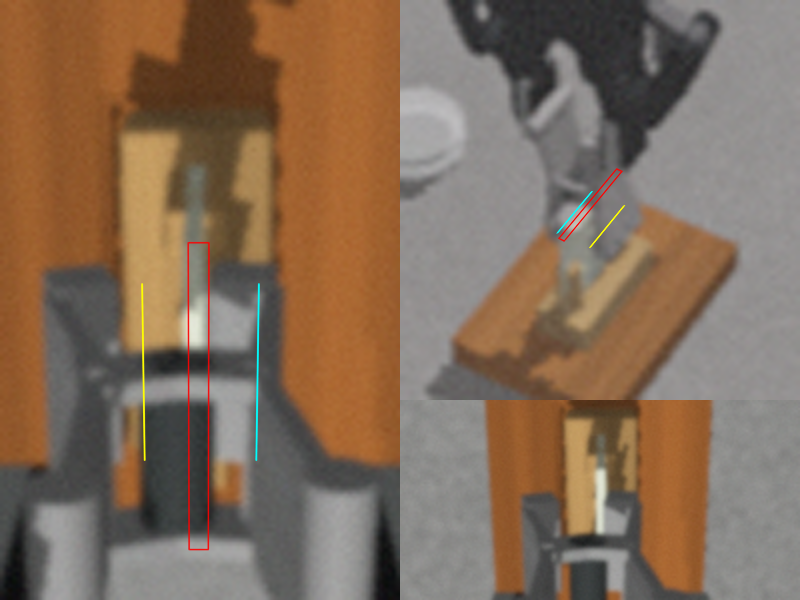

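The left panel (wrist) shows the beads symmetric about column 204, but the hinge barrel is at column 180 and the lips' outer faces are at 45 and 280 (centre 162). So the clip is tilted about 0.08 rad in the fingers, lips toward −tool z. There is no contact, but it isn't square. I'll raise, turn the tool +0.08 about its x, and check with row profiles, because my picture views are used up.

```bash
python3 -m creep '[{"delta_pos":[0,-2,0],"rot":[0,0,0],"jaw":36},{"delta_pos":[0,-4,0],"rot":[0,0,0],"jaw":36},{"delta_pos":[0,-6,0],"rot":[0,0,0],"jaw":36},{"delta_pos":[0,-6,0],"rot":[0,0,0],"jaw":36},{"delta_pos":[0,-4,0],"rot":[0,0,0],"jaw":36},{"delta_pos":[0,0,0],"rot":[0,0,0],"jaw":36},{"delta_pos":[0,0,0],"rot":[0,0,0],"jaw":36},{"delta_pos":[0,0,0],"rot":[0,0,0],"jaw":36},{"delta_pos":[0,0,0],"rot":[0,0,0],"jaw":36},{"delta_pos":[0,0,0],"rot":[0,0,0],"jaw":36}]'
python3 - <<'E'
from ov import *
s,R=st();save("wrist","h3.png");save("scene","hs3.png")
g=cv2.cvtColor(cv2.imread("pics/h3.png"),cv2.COLOR_BGR2HSV)
im=cv2.imread("pics/h3.png")
# steel = low saturation; print runs per row
S=g[:,:,1];V=g[:,:,2]
for row in(196,200,204,208,212,216,222,226,232,236,240,246,252,256,262):
    q=im[row-1:row+2,275:380].mean(0);sat=(q.max(1)-q.min(1));gv=q.mean(1)
    print(row," ".join("%d%s"%(v/10,"*" if t>25 else "") for v,t in zip(gv[::2],sat[::2])))
E
```

```text
clock: 27.27
position: [528.8, -27.1, 140.2]
ee_rot: [-0.421, -0.568, 0.568, 0.421]
contact_force: [0.5, 0.6, -0.7]
gripper_width: 36.1
t 27.27 pos [528.8 -27.1 140.2] F [ 0.5  0.6 -0.7] w 36.1 
R
 [[-0.3 -0.  -1. ]
 [ 1.  -0.  -0.3]
 [ 0.  -1.   0. ]]
196 9* 9* 8* 9* 9* 9* 9* 8* 8* 8* 8* 8* 8* 7* 7* 6* 10* 13* 14* 14* 14* 14* 14* 17* 21 20 10* 7 6 7 7 8 8 7 8* 10* 10* 10* 10* 10* 10* 10* 10* 10* 10* 9* 9* 9* 9* 9* 10* 12 13
200 9* 9* 8* 9* 9* 9* 8 7 7 7 7 7 7 7 7 6* 9* 13* 14* 14* 14* 14* 14* 17* 21 21 11 7 7 7 8 7 7 7 7 9* 10* 10* 10* 10* 10* 10* 10* 10* 10* 10* 9* 9* 9* 9* 10* 13 13
204 9* 9* 8* 9* 9* 9* 7 7 8 8 8 8 8 8 8 7* 10* 13* 14* 14* 14* 14* 13* 15* 21 21 12 9 12 12 10 9 8 7 7 8* 9* 10* 10* 10* 10* 10* 10* 10* 10* 9* 9* 9* 9* 9* 11* 13 13
208 9* 8* 8* 9* 9* 10* 9 7 7 7 8 8 8 8 8 6* 8* 13* 14* 14* 14* 14* 12* 15* 21 21 15 14 15 15 15 14 10 7 6 8* 9* 10* 10* 10* 10* 10* 10* 10* 10* 10* 9* 9* 9* 9* 11* 13 13
212 9* 8* 8* 8* 9* 10* 10 9 8 6 7 7 8 8 9 7* 8* 13* 14* 14* 14* 14* 11* 14* 21 21 15 15 15 15 15 13 8 6 6 8* 9* 10* 10* 10* 10* 10* 10* 10* 10* 10* 9* 9* 9* 9* 11* 13 13
2
[... 759 characters left out ...]
* 10* 9* 9* 9* 10* 13 13 13
240 9* 9* 8* 8* 8* 9* 10* 9 8 6 6 6 6 7 11 11* 10* 8* 5 5 6 6 6 6 5 4 6 13 16 16 15 12 9 9 9 8 8 7 7 7 9* 10* 10* 10* 10* 10* 9* 9* 9* 10* 13 14 13
246 8* 8* 8* 7* 6* 6* 8 8 7 6 6 6 6 6 9* 10* 10* 8* 5 5 6 6 6 5 5 4 5 9* 11* 11* 13* 11 9 9 9 9 9 9 7 7 6 7 7 7 7 7* 7* 8* 8* 9* 10 10 12
252 7 7 7 7 7 7 7 7 7 7 7 7 7 6 8* 9* 10* 8* 5 5 6 6 6 6 5 4 5 8* 9* 10* 12* 11 9 9 9 9 9 9 10 11 11 10 10 9 9 10 10 8 7 7 7 7 8
256 7 7 6 6 10 12 11 11 12 11 11 11 8 7 10 11 10 8 4 5 6 6 6 6 5 4 4 8 9 9 11 10 9 9 9 9 9 9 11 13 14 15 15 15 15 13 12 7 6 7 7 7 7
262 7 6 3 5 8 11 14 15 15 14 13 11 8 6 7 7 7 6 5 5 6 6 7 7 6 6 6 7 7 7 7 8 9 9 9 8 9 9 11 13 14 15 15 15 14 13 11 5 3 6 7 7 7
```

Profiles confirm it: hinge −3.1 mm and lip tops −5.4 mm off the bead centre line, giving a tilt of 0.086 rad. The lip-top gap of 12.8 mm implies about 18 mm at the tips. Correct it.

```bash
python3 -m creep '[{"delta_pos":[0,0,0.5],"rot":[0.03,0,0],"jaw":36},{"delta_pos":[0,0,0.5],"rot":[0.03,0,0],"jaw":36},{"delta_pos":[0,0,0],"rot":[0.025,0,0],"jaw":36},{"delta_pos":[0,0,0],"rot":[0,0,0],"jaw":36},{"delta_pos":[0,0,0],"rot":[0,0,0],"jaw":36},{"delta_pos":[0,0,0],"rot":[0,0,0],"jaw":36},{"delta_pos":[0,0,0],"rot":[0,0,0],"jaw":36},{"delta_pos":[0,0,0],"rot":[0,0,0],"jaw":36},{"delta_pos":[0,0,0],"rot":[0,0,0],"jaw":36},{"delta_pos":[0,0,0],"rot":[0,0,0],"jaw":36}]'
cat > chk.py <<'E'
from ov import *
import sys
s,R=st();save("wrist",sys.argv[1])
im=cv2.imread("pics/"+sys.argv[1])
for row in(180,190,196,200,204,208,212,240,258):
    q=im[row-1:row+2,275:380].mean(0);sat=(q.max(1)-q.min(1));gv=q.mean(1)
    print(row," ".join("%d%s"%(v/10,"*" if t>25 else "") for v,t in zip(gv[::2],sat[::2])))
# predicted columns for an upright clip centred on the card plane, per height above lip tips
e=np.array([np.cos(.297),np.sin(.297),0]);f=np.array([-e[1],e[0],0]);c=np.array([530.1,-26.3,0]);zt=float(sys.argv[2])
N={"card top far":(78,(-1.5,1.5),25),"card top mid":(78,(-1.5,1.5),12),"lip tops":(zt+10,(-16.5,-6.5,6.5,16.5),15),"hinge":(zt+35,(-4.3,4.3),0),"beads":(zt+70,(-18,18),0)}
for n,(z,xs,yy) in N.items():
    for sg in((1,-1) if yy else (1,)):
        print(n,sg,proj("wrist",[c+x*e+sg*yy*f+[0,0,z] for x in xs]).round(1).tolist())
E
python3 chk.py h4.png 90
```

```text
clock: 28.2
position: [527.9, -27.4, 140.6]
ee_rot: [-0.403, -0.544, 0.592, 0.438]
contact_force: [0.4, 0.6, -0.9]
gripper_width: 36.2
t 28.2 pos [527.9 -27.4 140.6] F [ 0.4  0.6 -0.9] w 36.2 
R
 [[-0.3 -0.1 -1. ]
 [ 1.  -0.  -0.3]
 [-0.  -1.   0.1]]
180 9* 8* 8* 8* 9* 9* 8* 8* 7* 10* 13* 14* 14* 15* 14* 12* 13* 14* 13* 14 13 9* 7* 8* 11* 12* 11* 9* 10* 10* 10* 10* 10* 10* 10* 10* 10* 10* 9* 9* 9* 9* 9* 10* 13* 14 13 13 13 13 13 14 13
190 9* 9* 8* 9* 8* 9* 8* 8* 7* 9* 13* 14* 14* 15* 14* 14* 13* 10* 15 21 21 12* 7* 7* 10* 12* 10* 8* 9* 10* 10* 10* 10* 10* 10* 10* 10* 10* 10* 9* 9* 9* 9* 10* 13 14 14 13 13 13 13 13 14
196 9* 9* 8* 8* 8* 8* 8* 7* 7* 8* 10* 10* 10* 12* 14* 14* 13* 11* 14 21 21 13* 8* 9* 12* 12* 11* 8* 7 7 7* 7* 8* 8* 9* 10* 10* 10* 9* 9* 9* 9* 9* 10* 12 13 13 13 13 13 13 14 14
200 10* 9* 8* 9* 9* 8* 7 7 7 7 7 7 7 7 10* 13* 14* 12* 14 21 21 13* 8* 11* 13* 12* 9* 8 8 8 7 7 7 7 7 9* 10* 10* 9* 9* 9* 9* 9* 10* 13 13 13 14 13 13 13 13 13
204 9* 9* 9* 8* 9* 8* 7 8 7 8 8 8 8 8 10 12* 13* 10* 13 21 21 15* 9* 13* 13* 12* 11 10 14 14 12 9 8 7 6 8* 10* 10* 9* 9* 9* 9* 9* 11* 13 13
[... 348 characters left out ...]
240 10* 10* 9* 9* 9* 9* 9* 9 8 7 7 6 6 7 13 12* 10* 8* 5 5 5 6 6 6 5 5 6 13 15 15 15 11 9 8 8 8 8 7 6 7 8* 9* 10* 13* 14 14 13 13 13 13 13 14 13
258 7 7 5 9 13 14 15 15 15 14 13 11 8 6 9 8 8 6 4 5 5 6 6 6 5 4 4 6 7 7 8 8 8 8 8 8 8 7 10 12 14 15 15 15 15 14 12 6 5 7 7 7 7
card top far 1 [[315.7, 250.8], [311.4, 250.9]]
card top far -1 [[315.0, 180.5], [310.3, 180.6]]
card top mid 1 [[315.6, 233.4], [311.1, 233.6]]
card top mid -1 [[315.2, 199.7], [310.6, 199.8]]
lip tops 1 [[341.8, 251.5], [325.7, 252.2], [304.6, 253.0], [288.3, 253.6]]
lip tops -1 [[342.6, 205.8], [325.7, 206.2], [303.6, 206.9], [286.4, 207.4]]
hinge 1 [[325.7, 248.6], [309.5, 249.3]]
beads 1 [[364.3, 283.9], [280.4, 288.0]]
```

The clip is now upright to about 0.01 rad, with the lips centred on the card within 0.6 mm. The extra 0.01 turn closes most of both. Descend vertically (in tool axes z is −0.095·d).

```bash
python3 -m creep '[{"delta_pos":[0,0,0],"rot":[0.01,0,0],"jaw":36},{"delta_pos":[0,2.4,-0.23],"rot":[0,0,0],"jaw":36},{"delta_pos":[0,2.4,-0.23],"rot":[0,0,0],"jaw":36},{"delta_pos":[0,2.4,-0.23],"rot":[0,0,0],"jaw":36},{"delta_pos":[0,2.4,-0.23],"rot":[0,0,0],"jaw":36},{"delta_pos":[0,2.4,-0.23],"rot":[0,0,0],"jaw":36},{"delta_pos":[0,0,0],"rot":[0,0,0],"jaw":36},{"delta_pos":[0,0,0],"rot":[0,0,0],"jaw":36},{"delta_pos":[0,0,0],"rot":[0,0,0],"jaw":36},{"delta_pos":[0,0,0],"rot":[0,0,0],"jaw":36}]'
```

```text
clock: 29.08
position: [528.1, -27.3, 128.6]
ee_rot: [-0.4, -0.541, 0.595, 0.44]
contact_force: [-0.5, 1.0, -0.2]
gripper_width: 36.4
```

```bash
python3 -m creep '[{"delta_pos":[0,2.4,-0.23],"rot":[0,0,0],"jaw":36},{"delta_pos":[0,2.4,-0.23],"rot":[0,0,0],"jaw":36},{"delta_pos":[0,2.4,-0.23],"rot":[0,0,0],"jaw":36},{"delta_pos":[0,2.0,-0.2],"rot":[0,0,0],"jaw":36},{"delta_pos":[0,0,0],"rot":[0,0,0],"jaw":36},{"delta_pos":[0,0,0],"rot":[0,0,0],"jaw":36},{"delta_pos":[0,0,0],"rot":[0,0,0],"jaw":36},{"delta_pos":[0,0,0],"rot":[0,0,0],"jaw":36},{"delta_pos":[0,0,0],"rot":[0,0,0],"jaw":36},{"delta_pos":[0,0,0],"rot":[0,0,0],"jaw":36}]'
python3 chk.py h5.png 68
python3 - <<'E'
from fit import *
# lowest visible clip pixels in the scene camera vs model of the lips/levers for several tip heights
arm.get_image("scene");r=arm.masks_of("scene","clip")[0];m=r["pixels"];ys,xs=np.nonzero(m);print("scene clip",r["p"],"rows",ys.min(),ys.max(),"cols",xs.min(),xs.max())
print([(y,np.flatnonzero(m[y]).min(),np.flatnonzero(m[y]).max()) for y in range(ys.max()-14,ys.max()+1,2)])
e=np.array([np.cos(.297),np.sin(.297),0]);f=np.array([-e[1],e[0],0]);c=np.array([529.3,-26.5,0])
for zt in(62,68,74): # +x lip: outer bottom edge corners
    print(zt,proj("scene",[c+x*e+y*f+[0,0,z] for x,z in((9,zt),(18.7,zt+2.5)) for y in(-15,15)]).round(1).tolist())
E
```

```text
clock: 29.92
position: [528.1, -27.4, 119.3]
ee_rot: [-0.4, -0.541, 0.595, 0.44]
contact_force: [0.5, -0.2, -0.8]
gripper_width: 36.4
t 29.92 pos [528.1 -27.4 119.3] F [ 0.5 -0.2 -0.8] w 36.4 
R
 [[-0.3 -0.1 -1. ]
 [ 1.  -0.  -0.3]
 [-0.  -1.   0.1]]
180 9* 9* 9* 9* 9* 9* 8* 7* 8* 13* 14* 14* 14* 15* 13* 9* 7* 7* 10 10 9 7* 7* 8* 7* 10* 12* 10* 9* 10* 10* 10* 10* 10* 10* 11* 10* 10* 10* 10* 10* 9* 9* 9* 9* 10* 13* 14 14 14 14 14 13
190 9* 9* 9* 9* 8* 9* 8* 8* 9* 12* 14* 14* 15* 15* 14* 12* 8* 11* 13* 11 11 11 8* 7* 10* 12* 12* 10* 10* 10* 10* 10* 10* 10* 10* 10* 10* 10* 10* 10* 10* 9* 9* 9* 9* 10* 13* 14 14 13 13 14 14
196 9* 9* 9* 9* 9* 8* 8* 7* 7* 9* 11* 10* 10* 12* 14* 14* 14* 11* 11 12 13 12 8* 7* 7* 11* 11* 8* 7 7 7* 8* 7* 8* 8* 10* 10* 10* 10* 10* 10* 10* 9* 9* 9* 10* 13 14 14 13 13 13 13
200 9* 8* 8* 9* 9* 8* 7 7 7 7 7 7 7 7 10* 13* 13* 10* 11 13 14 13 9* 7* 9* 11* 9* 8 8 8 7 7 7 7 7 9* 10* 10* 10* 10* 10* 9* 9* 9* 9* 10* 12 13 14 14 14 14 13
204 9* 8* 9* 9* 9* 8* 7 7 8 8 8 8 8 8 11 13* 12* 10* 11 18 22 20 12* 8* 10* 12* 13 13 11 10 8 8 8 7 7 8* 10* 10* 10* 10* 10* 9* 9* 9* 9*
[... 894 characters left out ...]
lip tops -1 [[342.0, 205.3], [325.2, 205.8], [303.1, 206.5], [286.0, 207.1]]
hinge 1 [[325.6, 248.0], [309.4, 248.7]]
beads 1 [[364.7, 282.8], [281.3, 287.3]]
scene clip 0.6 rows 167 200 cols 280 300
[(186, np.int64(283), np.int64(299)), (188, np.int64(283), np.int64(300)), (190, np.int64(283), np.int64(300)), (192, np.int64(282), np.int64(300)), (194, np.int64(282), np.int64(300)), (196, np.int64(283), np.int64(298)), (198, np.int64(291), np.int64(297)), (200, np.int64(292), np.int64(295))]
62 [[292.8, 200.5], [299.6, 192.1], [296.3, 201.4], [303.1, 192.9]]
68 [[292.7, 198.8], [299.5, 190.4], [296.2, 199.7], [303.0, 191.3]]
74 [[292.5, 197.1], [299.4, 188.7], [296.0, 198.0], [302.9, 189.6]]
```

Scene silhouette: the clip's lowest row is 200, against 198.8–199.7 expected for tips at 68 mm. Wrist view: the card spans cols 313.5–318.5, between the inner lip edges at 303 and 326.5 (about 5–6 mm clear per side), and force is about 0. Hand in.

```bash
python3 -c "
from bench import arm
s=arm.read_state();print(s['clock'],s['contact_force'],s['gripper_width'])
print(arm.job_done())"
```

```text
30.0667 [ 0.4172086   0.33726001 -0.53701032] 36.16101748626896
the job is handed in; nothing more can be done
None
```

I handed the job in at about 30 s. The card stands in the holder's pocket, and the arm is still holding the clip squeezed open over the middle of its top edge.

**Card:** I lowered it until it touched the pocket floor at the expected height (7 N), then let go. A picture afterwards showed it upright and square, about 1 mm off the pocket's centre, within the 1.5 mm clearance.

**Clip:** it had tilted about 0.086 rad in the fingers when I squeezed it. I raised it, turned the tool to match and lowered it again. The last checks came from image rows and outlines, because my picture views were used up:
- **Jaw gape:** the beads are at 36.2 mm, which puts the lips about 18 mm apart at the tips.
- **Clearance:** the card lies between the lips with about 5–6 mm free on each side at its top edge, and the measured force is about 0 N.
- **Depth:** the tips should be about 10 mm below the edge by reckoning. The scene camera's outline suggests 10–14 mm.

**Checks that disagreed:**
- **Card in the grip:** the wrist camera put the card about 3 mm lower than the contact height showed.
- **Clip lean:** the wrist rows hint at about 0.02 rad of lean left along the card, which I did not correct.

I kept clear of the other things on the counter but took no final picture of them.

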